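Lock a battery pack into a service cradle with its retaining bar

ROBOT

A 6-joint arm with a two-finger parallel gripper is mounted at the origin on the work surface. World frame = base frame: x ahead of the robot, y to its left, z up, the work surface at z = 0. Lengths are in m, angles in rad, forces in N, time in s.
With the tool pointing down it reaches from about 0.325 to 0.9 m from the base axis. Payload 3.5 kg.
Tool frame: the origin (TCP) lies midway between the tips of the shut fingers; the grasp point (between the pads) lies 19 mm behind it; y points along the fingers, z is the direction in which the jaws open and shut, and the axes are right-handed (so a half turn about y gives the same grasp; the last joint's range is limited). The gripper opens to 85 mm and grips with 20 to 120 N. Pads are 22 mm wide; open, the fingers measure 114 mm over their backs; the gripper's body (76 mm by 85 mm) begins 54 mm behind the grasp point. The pads swing forward as they close: fully open they stand 13 mm farther back than shut.
Start: joints at [-1.4, 0.276, -0.026, 1.268, 0, 1.467], TCP at [0.169, -0.602, 0.231] pointing down, gripper open.
Joint ranges: [-3.12, 3.12], [-0.85, 1.88], [-1.08, 1.24], [-1.95, 2.15], [-1.57, 1.53], [-3.14, 3.14]. Speed limits (rad/s): [2.57, 2.57, 3.14, 3.14, 3.14, 3.14].

INTERFACE

Orientations are given as a rotation vector (axis times angle).
In Python, from rig import manip, optics gives the robot as it stands.
- The arm moves only by the tool arm_command, never from a script. Its argument "moves" is text: rows parted by semicolons, each of 6 numbers parted by spaces: the shift along the tool's x, y, z in m, then the turn, a rotation vector about the tool's x, y, z in degrees. A call has 1 to 12 rows; each row shifts and turns the commanded pose from where the row before left it, along the tool's axes as they then stand; what a row does not reach is not made up. A row lasts 1/8 s, in which the tool goes at most 62.5 mm and 10.7 degrees, less where a joint would pass 70% of its speed; a pose out of reach is approached as far as the arm can. A call with a gripper value outside its range is refused whole. "jaw" is the closure, from 0 (fully open) to 1 (shut), set as the call begins (left out, the last holds). The fingers move at their own pace and stop on an object; the grip force is fixed at half the most. Time passes only in rows, so rows that do not move let the fingers close. It gives the time, the measured TCP pose, the force and the opening at its end, in the units of the state.
- manip.read_state(): the state, without advancing time (a new reading comes with each control period).
- optics.grab_frame(name): name is "scene" or "top" or "wrist"; returns (picture, depth): 480x640x3 uint8, red, green, blue; 480x640 float32, m along the optical axis (not along the pixel's ray), 0 where there is no reading.
- optics.camera_params(name): a dict with "K" (3x3 intrinsics, pixels), "k1" (the pictures are not rectified: a ray, as slopes to the right and down, at radius r is drawn at 1 + k1 r^2 times it, then the intrinsics apply), "pose" (4x4, takes a point from camera to world coordinates). Camera axes: x right, y down, z forward; pixel columns grow to the right and rows downward; lengths in m; the calibration is good to about 2 mm. A picture is of the moment at which its call begins: read the wrist's pose just before it. camera_params takes no time and is no camera call; for the wrist camera it gives the pose at the moment of the call.
- manip.finish_job(): hands the job in, once; it reports no verdict.
The state is a dict: "t": time; "joint_pos": joint angles; "qd": joint speeds; "joint_efforts": joint torques, N m; "tool_pos": TCP position; "tool_rot": TCP orientation; "contact_force": force on the tool from outside, world axes, zero at the start; "torque": the same for the moment, N m; "width": finger opening in m.
Only numpy, scipy, OpenCV 4.12 (cv2) and the standard library are available. Lean on these libraries where they do the work, as an engineer would, in place of code of your own. Each camera call takes 0.05 s, during which the arm holds its last target.

TASK

Lay the blue battery pack flat in the bay of the service cradle, then lock it in with the retaining bar across the two posts: tuck one end of the bar under the yellow roof of the keeper, push the spring plunger right back to its stop without forcing it, lower the other end past the latch lip and let the bar spring back under the lip, so that it lies flat on both posts, caught at both ends. Leave the other things on the bench where they are.

Things in the scene. Friction and masses are not known exactly. Their poses are not given: they have to be found in the camera images.
- cradle: fixed service cradle, dark base plate 260 x 110 x 12 mm. Origin: centre of its underside; x from keeper post to latch post, z up. Bay in the middle, 118 x 58 mm inside (long side along x), floor at z 12, grey rim 5 mm thick, top at z 20. Two aluminium posts 42 mm wide, each with a channel 31 mm wide in y, carry the bar at z 60, 3 mm above the pack
- keeper_mouth (a point): keeper's mouth: channel floor under the front edge of its yellow roof, at cradle (-84, 0, 60) mm. Post and cheeks run from x -128 to -70, roof from -128 to -84, underside z 78, top 86. Inside, a red spring plunger, face at x -86 at rest, goes back to a solid stop at x -113 (3 to 7 N), both set up to 3 mm either way, unseen: feel for the stop. Bar enters sloping, other end up
- latch_post (a point): middle of the latch post's top, at cradle (87, 0, 60) mm; post from x 66 to 108. On it the clamped latch: end wall at x 95, before it 24 mm of cheeks 11 mm high, above it a yellow lip from x 89 to 102, underside z 71, top 79; set up to 4 mm either way in x, not in the readings. With the plunger pushed right back to its stop, the bar's end always clears the lip
- bar: loose retaining bar: aluminium flat 190 x 24 x 8 mm (x, y, z) with an orange grip rib 60 x 14 mm standing on the middle of its top, from z 8 to 38 mm. Origin: centre of its underside, z up, x along its length; both ends alike. 0.13 to 0.21 kg
- pack: loose blue battery pack, 110 x 50 x 45 mm (x, y, z), white patch on top, brass contact on its +x end. Origin: centre of its underside. It may lie either way round in the bay. 0.3 to 0.6 kg
- screwdriver: screwdriver, about 190 mm long, lying on the bench; bystander. Origin: middle of its length, on the bench
- roller: red brush roller with square black ends, 180 x 44 x 44 mm, lying on the bench; bystander. Origin: centre of its underside
- dust_cup: clear open dust cup, 90 mm across, 100 mm tall; bystander. Origin: centre of its underside
- filter: white round filter, 60 mm across, 30 mm tall; bystander. Origin: centre of its underside
- wheel: dark rubber wheel lying flat, 60 mm across, 27 mm tall; bystander. Origin: centre of its underside
- motor: black motor with a copper band, 73 mm across, 85 mm tall, standing; bystander. Origin: centre of its underside
Mind the look-alikes: they are no part of the job. There is more than one size of the bar; the one meant has the size given above.

How it is judged:
By the outcome, as a careful person would: the job done as asked, in the order asked, and still so for the second after the job is handed in, with the robot touching nothing.
It also fails if it takes over 62 s, if anything falls off the work surface, if the arm or the gripper's body presses on something with over 40 N, if the wrist force passes 120 N, or if a joint passes its speed limit or range.

## Working session

There is one attempt and no reset: what is moved stays moved. The work goes in short steps, Python scripts to look and compute and a tool call to move; the robot and the scene stay as the last step left them, time stands still between calls to the robot, and variables do not carry over. Pictures are saved under pics/ and viewed, and the job is handed in when it is done.

Besides the shell and the picture viewer there is one more tool, called after "Call:" as name(argument=value, ...) on one line, values as JSON. arm_command: Moves the arm, as the interface text tells. Its arguments: {"type":"object","properties":{"moves":{"type":"string"},"jaw":{"type":"number"}},"required":["moves"]}

```bash
ls -la; mkdir -p pics; cat > h.py <<'E'
import numpy as np, cv2, sys
sys.path.insert(0,'.')
from rig import manip, optics
from scipy.spatial.transform import Rotation as R
def grab(n,save=None):
    p=optics.camera_params(n); im,d=optics.grab_frame(n)
    if save: cv2.imwrite(f'pics/{save}.png',im[:,:,::-1]); np.savez(f'pics/{save}.npz',im=im,d=d,K=p['K'],k1=p['k1'],pose=p['pose'])
    return im,d,p
def load(s):
    z=np.load(f'pics/{s}.npz'); return z['im'],z['d'],{'K':z['K'],'k1':float(z['k1']),'pose':z['pose']}
def slopes(uv,p):
    K=np.array(p['K']); uv=np.atleast_2d(np.asarray(uv,float))
    return cv2.undistortPoints(uv.reshape(-1,1,2),K,np.array([p['k1'],0,0,0.])).reshape(-1,2)
def onplane(uv,z,p):
    s=slopes(uv,p); T=np.array(p['pose']); r=np.c_[s,np.ones(len(s))]@T[:3,:3].T; o=T[:3,3]
    return o+r*((z-o[2])/r[:,2])[:,None]
def bydepth(uv,d,p):
    uv=np.atleast_2d(uv); s=slopes(uv,p); T=np.array(p['pose'])
    dd=d[uv[:,1].astype(int),uv[:,0].astype(int)]
    return (np.c_[s,np.ones(len(s))]*dd[:,None])@T[:3,:3].T+T[:3,3]
def project(X,p):
    T=np.array(p['pose']); X=np.atleast_2d(X); c=(X-T[:3,3])@T[:3,:3]; s=c[:,:2]/c[:,2:]
    s=s*(1+p['k1']*(s**2).sum(1))[:,None]; K=np.array(p['K']); return s@K[:2,:2].T+K[:2,2]
E
python3 - <<'E'
from h import *
s=manip.read_state(); print(s)
for n in ['scene','top','wrist']:
    im,d,p=grab(n,n+'0'); print(n,p['K'].tolist() if hasattr(p['K'],'tolist') else p['K'],p['k1'],np.round(p['pose'],3).tolist())
E
```

```text
total 12
drwxr-xr-x  3 agent agent 4096 Dec  5 21:21 .
drwxr-xr-x 23 root  root  4096 Dec  5 21:21 ..
drwxr-xr-x  2 agent agent 4096 Dec  5 21:21 pics
{'t': 0.0, 'joint_pos': array([-1.40041941e+00,  2.77159080e-01, -2.78916586e-02,  1.26803394e+00,
       -2.73547898e-05,  1.46739941e+00]), 'qd': array([-9.15890636e-04, -1.30253223e-03, -1.04652219e-03, -1.68170098e-04,
        8.56394348e-04, -2.47962788e-05]), 'joint_efforts': array([ 2.36407934e-03, -4.45513630e+01,  2.95199329e+01,  1.65793259e-02,
       -4.85368631e-06, -6.41497682e-07]), 'tool_pos': array([ 0.16882796, -0.60093872,  0.23013846]), 'tool_rot': array([-0.28593576,  2.07738693, -2.07259838]), 'contact_force': array([-0.58212888, -0.25445296, -0.20790385]), 'torque': array([ 0.03725596,  0.04044323, -0.00359738]), 'width': 0.08524997114846339}
scene [[522.0264554210677, 0.0, 322.50167782546055], [0.0, 522.0264554210677, 236.6541351933096], [0.0, 0.0, 1.0]] 0.032585102480441594 [[0.512, 0.524, -0.68, 1.448], [0.859, -0.291, 0.422, -0.678], [0.023, -0.8, -0.599, 0.913], [0.0, 0.0, 0.0, 1.0]]
top [[513.0013442840788, 0.0, 312.9454379156007], [0.0, 513.0013442840788, 240.39494884409592], [0.0, 0.0, 1.0]] -0.05454332494085737 [[0.021, -0.994, 0.109, 0.375], [-1.0, -0.023, -0.015, -0.068], [0.017, -0.109, -0.994, 1.154], [0.0, 0.0, 0.0, 1.0]]
wrist [[344.44330383366645, 0.0, 316.7301708887219], [0.0, 344.44330383366645, 239.65259037713278], [0.0, 0.0, 1.0]] -0.061514256718269086 [[0.272, -0.924, -0.269, 0.236], [-0.962, -0.262, -0.074, -0.581], [-0.002, 0.279, -0.96, 0.374], [0.0, 0.0, 0.0, 1.0]]
```

View pics/top0.png

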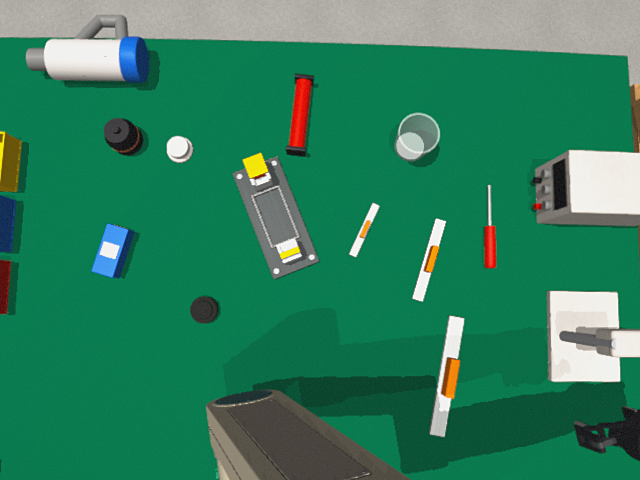

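View pics/scene0.png

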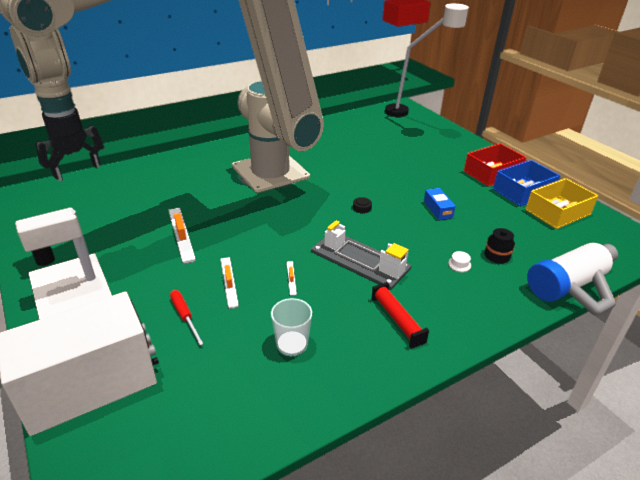

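View pics/wrist0.png

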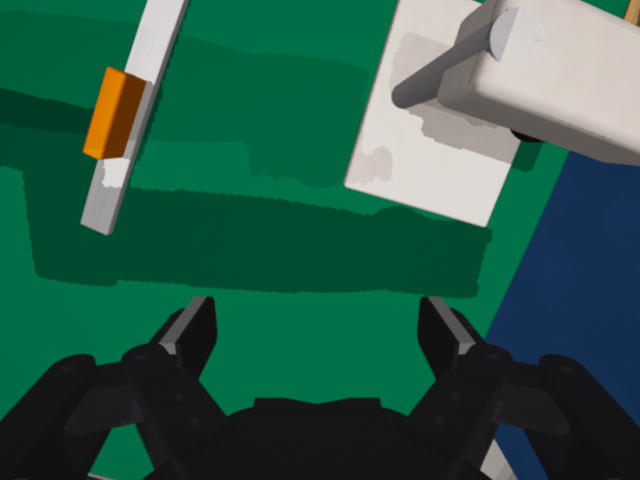

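The top view shows three bars: short (365,230), middle (430,260) and long (448,377). The pack is at (112,250). The cradle has its keeper (big yellow roof) at (255,166) and its latch at (289,250). Next I'll measure them.

```bash
python3 - <<'E'
from h import *
im,d,p=load('top0')
hsv=cv2.cvtColor(im,cv2.COLOR_RGB2HSV)
def comps(m,amin=30):
    n,l,s,c=cv2.connectedComponentsWithStats(m.astype(np.uint8)); 
    return [(s[i],l==i) for i in range(1,n) if s[i][4]>=amin]
H,S,V=cv2.split(hsv)
def rect(mask,z):
    ys,xs=np.nonzero(mask); P=onplane(np.c_[xs,ys],z,p)[:,:2]*1000
    c,wh,a=cv2.minAreaRect(P.astype(np.float32)); return np.round(c,1),np.round(wh,1),round(a,1)
white=(S<60)&(V>130)
orange=(H>8)&(H<18)&(S>150)&(V>120)
bars=(white|orange)
for s,m in comps(orange): print('orange',s,rect(m,.038))
for s,m in comps(bars,200):
    if 340<s[0]<470: print('bar',s,rect(m,.008), )
blue=(H>100)&(H<125)&(S>120)&(V>80)
for s,m in comps(blue,200): print('blue',s,rect(m,.045))
yel=(H>22)&(H<35)&(S>150)
for s,m in comps(yel,40): print('yel',s,rect(m,.086),rect(m,.079))
dark=(S<70)&(V<110)
for s,m in comps(dark,800): print('dark',s,rect(m,.012))
for n,uv in dict(keeper=(255,166),latch=(289,250),pack=(112,250)).items():
    print(n,bydepth(np.array([uv]),d,p))
c=cv2.resize(im[140:300,220:340],None,fx=5,fy=5,interpolation=cv2.INTER_CUBIC)[:, :]
c=cv2.resize(c,(450,600)); c2=cv2.resize(im[200:290,80:140],(350,525),interpolation=cv2.INTER_CUBIC); o=np.zeros((600,800,3),np.uint8);o[:,:450]=c;o[:525,450:]=c2
cv2.imwrite('pics/crop1.png',o[:,:,::-1])
E
```

```text
orange [424 246  10  26  61] (array([ 464.3, -339.1]), array([15.6, 56.3]), 85.2)
orange [442 358  18  39 467] (array([ 208. , -386.8]), array([28.3, 80.9]), 80.4)
bar [396 113  44  47 819] (array([ 748.6, -323.1]), array([ 96.4, 114. ]), 80.0)
bar [349 203  31  54 393] (array([ 529. , -199.9]), array([ 18.5, 131. ]), 66.0)
bar [412 218  34  84 804] (array([ 465. , -347.4]), array([ 26.5, 191.2]), 73.6)
bar [ 430  315   34  122 1911] (array([ 207.6, -390.1]), array([ 40.8, 264.1]), 80.4)
blue [ 119   36   30   47 1172] (array([904.3, 333.8]), array([113.6,  66.6]), 4.5)
blue [  0 196  16  56 746] (array([519.6, 589.8]), array([124.5,  34.3]), 5.2)
blue [  92  224   42   54 1202] (array([464.2, 350.6]), array([ 64.1, 110.3]), 75.0)
yel [   0  131   22   61 1072] (array([650.6, 571.6]), array([136.2,  46.9]), 5.7) (array([652.4, 575.7]), array([137.1,  47.2]), 5.7)
yel [243 153  26  25 418] (array([650.7,  42.9]), array([45.2, 43.1]), 23.1) (array([652.5,  43.7]), array([45.5, 43.4]), 23.1)
yel [280 247  20  12 116] (array([466.4, -35.4]), array([12. , 42.2]), 21.4) (array([467. , -35.1]), array([12.1, 42.5]), 21.4)
dark [ 206  390  205   90 9628] (array([ 33.5, -66.1]), array([456.6, 178.9]), 57.3)
dark [ 575  406   65   55 1712] (array([  84.4, -750.9]), array([150.4, 118.8]), 88.9)
keeper [[0.6490843  0.04287653 0.08574276]]
latch [[ 0.47172008 -0.03414016  0.08115053]]
pack [[0.46567262 0.35073228 0.04826393]]
```

View pics/crop1.png

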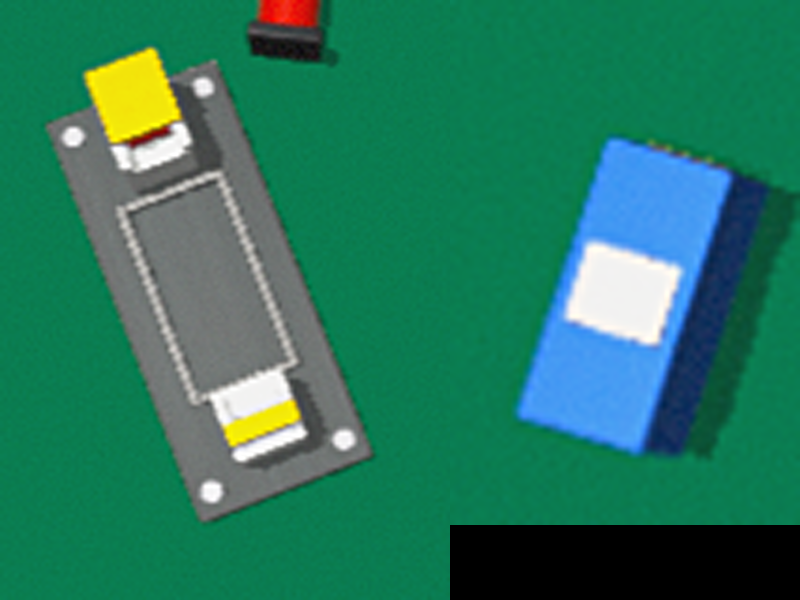

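The middle bar, (430,260) in top, measures 191 x 26 mm, so it's the right one. The others are 131 mm (365,230) and 264 mm (448,377). Blue things: the pack (112,250) at 110 x 50 mm with a white patch; the blue bin (5,225) and the vacuum's cap (133,60) are not it. The crop confirms the white patch and brass contact. Next I'll get precise poses.

```bash
cat >> h.py <<'E'
def minrect(P):
    c,wh,a=cv2.minAreaRect((np.asarray(P)[:,:2]*1000).astype(np.float32))
    if wh[0]<wh[1]: a+=90; wh=wh[::-1]
    a=(a+90)%180-90
    return np.round(c,1),np.round(wh,1),round(a,2)
def axes(s): return R.from_rotvec(s['tool_rot']).as_matrix()
def plan(pos,yaw_long=None,tilt=0,s=None):
    """target: tool y down, jaw z perpendicular to heading yaw_long(deg); tilt about jaw axis. prints delta in tool axes"""
    s=s or manip.read_state(); M=axes(s)
    best=None
    for k in (0,180):
        a=np.deg2rad(yaw_long+k); x=np.array([np.cos(a),np.sin(a),0]); y=np.array([0,0,-1.]); z=np.cross(x,y)
        T=np.c_[x,y,z]
        # tilt: positive raises the +heading(yaw_long) end
        h=np.array([np.cos(np.deg2rad(yaw_long)),np.sin(np.deg2rad(yaw_long)),0]); side=np.cross(h,[0,0,1.])
        T=R.from_rotvec(side*np.deg2rad(tilt)).as_matrix()@T
        rv=R.from_matrix(M.T@T).as_rotvec(degrees=True)
        if best is None or np.linalg.norm(rv)<np.linalg.norm(best[0]): best=(rv,T)
    rv,T=best
    dw=np.asarray(pos)-s['tool_pos']
    print('dist %.3f'%np.linalg.norm(dw),'shift in present tool axes',np.round(M.T@dw,4),'in final axes',np.round(T.T@dw,4),'turn deg',np.round(rv,2))
def st():
    s=manip.read_state(); print('t %.2f'%s['t'],'pos',np.round(s['tool_pos'],4),'F',np.round(s['contact_force'],1),'Tq',np.round(s['torque'],2),'w %.4f'%s['width'],'q',np.round(s['joint_pos'],2)); print(np.round(axes(s),3).tolist()); return s
E
python3 - <<'E'
from h import *
im,d,p=load('top0'); hsv=cv2.cvtColor(im,cv2.COLOR_RGB2HSV);H,S,V=cv2.split(hsv)
yy,xx=np.mgrid[:480,:640]; uv=np.c_[xx.ravel(),yy.ravel()]
X=bydepth(uv,d,p).reshape(480,640,3)
Z=X[...,2]
roi=lambda x0,x1,y0,y1:(xx>=x0)&(xx<x1)&(yy>=y0)&(yy<y1)
print('table z',np.median(Z[280:320,100:180]),'std',Z[280:320,100:180].std())
m=roi(85,140,215,285)&(Z>.038)&(V>150); print('pack top',m.sum(),np.median(Z[m]),minrect(onplane(np.c_[xx[m],yy[m]],.045,p)))
pt=m&(S<60);print('patch',minrect(onplane(np.c_[xx[pt],yy[pt]],.045,p)))
m=roi(225,325,145,285)&(V<150)&(S<60)|roi(225,325,145,285)&(Z>.012)
m=cv2.morphologyEx(m.astype(np.uint8),cv2.MORPH_OPEN,np.ones((3,3)))>0
m2=roi(225,325,145,285)&~((H>60)&(H<90)&(S>120)); m2=cv2.morphologyEx(m2.astype(np.uint8),cv2.MORPH_OPEN,np.ones((3,3)))>0
m2&=Z<.03
print('base',m2.sum(),minrect(onplane(np.c_[xx[m2],yy[m2]],.012,p)))
# screws
w=m2&(V>190)&(S<40)&(Z<.02)
n,l,s,c=cv2.connectedComponentsWithStats(w.astype(np.uint8))
for i in range(1,n):
    if s[i][4]>5: print('w',s[i],onplane(c[i],.012,p)[0])
yel=(H>22)&(H<35)&(S>150)
for r,z in (((235,275,145,185),.086),((270,310,235,265),.079)):
    m=roi(*r)&yel; print(minrect(onplane(np.c_[xx[m],yy[m]],z,p)))
m=roi(405,450,210,310)&(S<70)&(V>120); print('bar',minrect(onplane(np.c_[xx[m],yy[m]],.008,p)))
m=roi(405,450,210,310)&(H>5)&(H<20)&(S>120)&(V>190); print('rib',m.sum(),minrect(onplane(np.c_[xx[m],yy[m]],.038,p)))
st()
for k in ((.4642,.3506,.15),-15),((.465,-.3474,.15),-16.4): plan(*k)
E
```

```text
table z 0.0009836170490274965 std 0.07338498432584578
pack top 1129 0.046143416587626884 (array([465.9, 357.6]), array([110.1,  49.6]), -14.63)
patch (array([466.1, 358.5]), array([36.6, 30.8]), 74.99)
base 4839 (array([575.3, -24.1]), array([283.2, 176.9]), 22.55)
w [272 161   5   5  20] [0.67672563 0.00776303 0.012     ]
w [237 174   5   5  19] [0.64374736 0.08598791 0.012     ]
w [309 255   6   5  21] [ 0.46392631 -0.08208417  0.012     ]
w [274 268   5   6  23] [ 0.43126028 -0.00428972  0.012     ]
(array([650.7,  42.9]), array([45.2, 43.1]), 23.13)
(array([467. , -35.1]), array([42.5, 12.1]), -68.59)
bar (array([ 465. , -347.4]), array([192.2,  26.9]), -16.58)
rib 159 (array([ 464.5, -347. ]), array([59. , 13.5]), -16.52)
t 0.15 pos [ 0.1688 -0.6011  0.2304] F [0.2 1.4 0.5] Tq [-0.03  0.01 -0.05] w 0.0857 q [-1.4   0.28 -0.03  1.27 -0.    1.47]
[[-0.963, -0.0, 0.27], [-0.27, 0.002, -0.963], [-0.0, -1.0, -0.002]]
dist 1.000 shift in present tool axes [-0.5417  0.0819 -0.8363] in final axes [-0.039   0.0804 -0.9958] turn deg [1.000e-01 3.069e+01 2.000e-02]
dist 0.398 shift in present tool axes [-0.3537  0.0807 -0.1641] in final axes [-0.2125  0.0804 -0.327 ] turn deg [1.000e-01 3.209e+01 2.000e-02]
```

Call:
arm_command(moves="-0.029 0 -0.044 0 0 0; -0.029 0 -0.044 0 0 0; -0.029 0 -0.044 0 0 0; -0.029 0 -0.044 0 0 0; -0.029 0 -0.044 0 0 0; -0.047 0 -0.024 0 0 0; -0.047 0 -0.024 0 0 0; -0.047 0 -0.024 0 0 0; -0.047 0 -0.024 0 0 0; -0.047 0 -0.024 0 0 0; -0.047 0 -0.024 0 0 0; -0.047 0 -0.024 0 0 0", jaw=0)

```text
t: 1.65
tool_pos: [0.5214, -0.0985, 0.2311]
tool_rot: [-0.286, 2.075, -2.075]
contact_force: [0.9, -0.1, 0.3]
width: 0.0852
```

```bash
python3 - <<'E'
from h import *
s=st(); grab('wrist','w1'); print(project([[.554,.0019,.012]],load('w1')[2]))
plan((.4659,.3576,.15),-14.8)
E
```

```text
t 1.65 pos [ 0.5214 -0.0985  0.2311] F [ 0.9 -0.1  0.3] Tq [-0.06 -0.02  0.01] w 0.0852 q [-0.31  0.11 -0.23  1.23 -0.    2.56]
[[-0.963, -0.0, 0.271], [-0.271, -0.0, -0.963], [0.0, -1.0, 0.0]]
[[232.16049458 151.85674878]]
dist 0.464 shift in present tool axes [-0.0662  0.0824 -0.4515] in final axes [ 0.1736  0.0811 -0.4223] turn deg [ 0.2  30.74 -0.28]
```

View pics/w1.png

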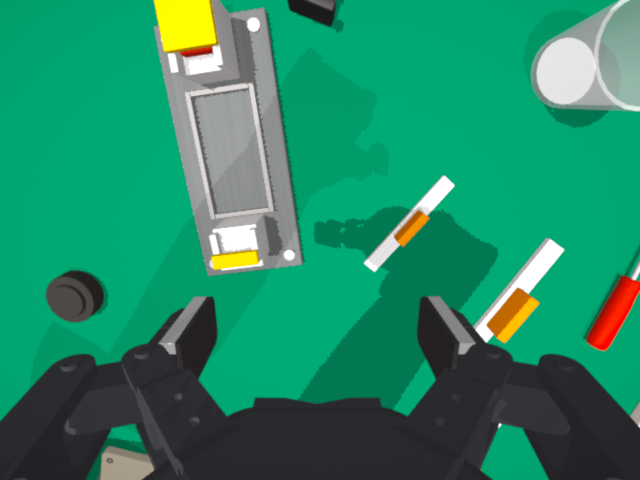

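Wrist view: the cradle is at left, keeper (187,25), latch (235,260), bay empty. Joint 6 needs the other half-turn for the pack. I'll check the wrist calibration against the top view and get the rows.

```bash
cat >> h.py <<'E'
def rows(N,pos,yaw,s=None,rot=None):
    """N rows, straight in world, turn about tool y to heading of tool x = yaw (deg), along given sign"""
    s=s or manip.read_state(); M=axes(s); dw=np.asarray(pos)-s['tool_pos']
    psi=np.rad2deg(np.arctan2(M[1,0],M[0,0])); t=rot if rot is not None else -((yaw-psi+180)%360-180)
    print('psi',psi,'turn about tool y',t)
    out=[]
    for i in range(N):
        Mi=M@R.from_euler('y',t/N*i,degrees=True).as_matrix(); v=Mi.T@dw/N
        out.append('%.3f %.3f %.3f 0 %.1f 0'%(*v,t/N))
    print('; '.join(out))
E
python3 - <<'E'
from h import *
im,d,p=load('w1'); H,S,V=cv2.split(cv2.cvtColor(im,cv2.COLOR_RGB2HSV)); yy,xx=np.mgrid[:480,:640]
for uv in [(253,24),(289,255)]: print(onplane([uv],.012,p))
for r,z in (((150,225,0,60),.086),((200,265,245,275),.079)):
    m=(H>22)&(H<35)&(S>150)&(V>180)&(xx>r[0])&(xx<r[1])&(yy>r[2])&(yy<r[3]); print(minrect(onplane(np.c_[xx[m],yy[m]],z,p)))
rows(14,(.4659,.3576,.20),-14.8,rot=-149.5)
E
```

```text
[[0.67599901 0.00890972 0.012     ]]
[[ 0.46166799 -0.08254724  0.012     ]]
(array([646.6,  41.6]), array([42.6, 36.7]), -67.1)
(array([467.7, -35. ]), array([42.1, 13.9]), -65.79)
psi -164.06284318704022 turn about tool y -149.5
-0.005 0.002 -0.032 0 -10.7 0; -0.011 0.002 -0.031 0 -10.7 0; -0.016 0.002 -0.028 0 -10.7 0; -0.021 0.002 -0.025 0 -10.7 0; -0.025 0.002 -0.020 0 -10.7 0; -0.029 0.002 -0.015 0 -10.7 0; -0.031 0.002 -0.010 0 -10.7 0; -0.032 0.002 -0.004 0 -10.7 0; -0.033 0.002 0.002 0 -10.7 0; -0.032 0.002 0.008 0 -10.7 0; -0.030 0.002 0.014 0 -10.7 0; -0.026 0.002 0.019 0 -10.7 0; -0.022 0.002 0.024 0 -10.7 0; -0.018 0.002 0.027 0 -10.7 0
```

Call:
arm_command(moves="-0.005 0.002 -0.032 0 -10.7 0; -0.011 0.002 -0.031 0 -10.7 0; -0.016 0.002 -0.028 0 -10.7 0; -0.021 0.002 -0.025 0 -10.7 0; -0.025 0.002 -0.020 0 -10.7 0; -0.029 0.002 -0.015 0 -10.7 0; -0.031 0.002 -0.010 0 -10.7 0; -0.032 0.002 -0.004 0 -10.7 0; -0.033 0.002 0.002 0 -10.7 0; -0.032 0.002 0.008 0 -10.7 0; -0.030 0.002 0.014 0 -10.7 0; -0.026 0.002 0.019 0 -10.7 0")

```text
t: 3.2
tool_pos: [0.4697, 0.2885, 0.2069]
tool_rot: [-1.516, 0.486, -0.486]
contact_force: [-0.1, -1.0, -0.5]
width: 0.0853
```

Call:
arm_command(moves="-0.022 0.002 0.024 0 -10.7 0; -0.018 0.002 0.027 0 -10.7 0; 0 0 0 0 0 0")

```text
t: 3.58
tool_pos: [0.461, 0.3534, 0.2027]
tool_rot: [-1.562, 0.198, -0.196]
contact_force: [0.1, -0.0, 0.5]
width: 0.0853
```

```bash
python3 - <<'E'
from h import *
s=st(); im,d,p=grab('wrist','w2')
H,S,V=cv2.split(cv2.cvtColor(im,cv2.COLOR_RGB2HSV)); yy,xx=np.mgrid[:480,:640]
m=(H>100)&(H<125)&(S>100)&(V>150)
n,l,ss,c=cv2.connectedComponentsWithStats(m.astype(np.uint8))
for i in range(1,n):
    if ss[i][4]>500:
        k=l==i; print(ss[i],minrect(onplane(np.c_[xx[k],yy[k]],.045,p)), np.median(bydepth(np.c_[xx[k],yy[k]],d,p)[:,2]))
plan((.4659,.3576,.03),-14.8)
E
```

```text
t 3.58 pos [0.461  0.3534 0.2027] F [ 0.1 -0.   0.5] Tq [-0.01 -0.   -0.02] w 0.0853 q [ 0.54  0.22 -0.17  1.19  0.    0.79]
[[0.969, -0.001, 0.248], [-0.248, -0.0, 0.969], [-0.001, -1.0, -0.001]]
[ 556  132   84  154 4522] (array([523.3, 613.5]), array([145.8,  80.7]), 0.49) 0.02103500979269532
[ 294  162   57  121 3420] (array([464.1, 357.6]), array([111.2,  49.5]), -14.91) 0.045893420724454154
dist 0.173 shift in present tool axes [0.0034 0.1728 0.0065] in final axes [0.0033 0.1728 0.0063] turn deg [ 0.07  0.29 -0.03]
```

View pics/w2.png

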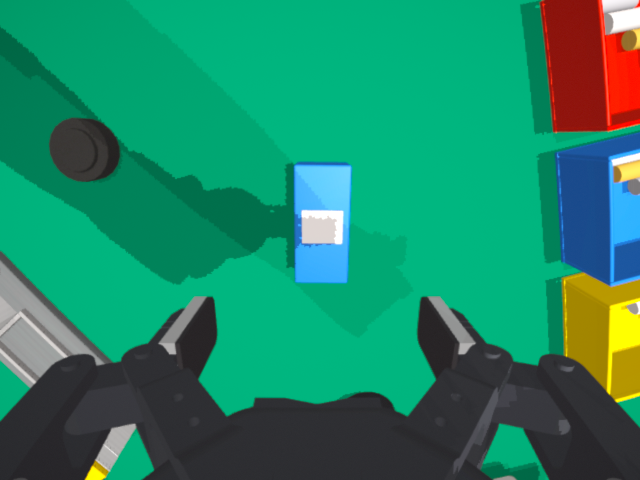

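Wrist view: the pack is at (321,222), well clear of other things, and agrees with the top view to 2 mm. Now I'll descend to grasp it.

Call:
arm_command(moves="0.003 0.04 0.005 0 0.4 0; 0 0.05 0 0 0 0; 0 0.05 0 0 0 0; 0 0.03 0 0 0 0; 0 0.019 0 0 0 0; 0 0 0 0 0 0")

```text
t: 4.38
tool_pos: [0.4644, 0.3541, 0.0126]
tool_rot: [-1.564, 0.209, -0.204]
contact_force: [0.8, -1.0, 0.6]
width: 0.0851
```

Call:
arm_command(moves="0 0 0 0 0 0; 0 0 0 0 0 0; 0 0 0 0 0 0; 0 0 0 0 0 0; 0 0 0 0 0 0; 0 0 0 0 0 0", jaw=1)

```text
t: 5.12
tool_pos: [0.4671, 0.3568, 0.016]
tool_rot: [-1.56, 0.202, -0.207]
contact_force: [-0.1, -1.1, 6.7]
width: 0.0491
```

```bash
python3 - <<'E'
from h import *
s=st()
E
```

```text
t 5.12 pos [0.4671 0.3568 0.016 ] F [-0.1 -1.1  6.7] Tq [-0.4   0.06 -0.02] w 0.0491 q [ 0.54  0.4  -0.35  0.82 -0.    0.8 ]
[[0.966, 0.003, 0.258], [-0.258, 0.001, 0.966], [0.003, -1.0, 0.001]]
```

Call:
arm_command(moves="0 -0.02 0 0 0 0; 0 -0.04 0 0 0 0; 0 -0.04 0 0 0 0; 0 -0.03 0 0 0 0; 0 0 0 0 0 0")

```text
t: 5.75
tool_pos: [0.4674, 0.3575, 0.1467]
tool_rot: [-1.558, 0.201, -0.207]
contact_force: [1.6, 0.4, -2.9]
width: 0.049
```

```bash
python3 - <<'E'
from h import *
s=st()
im,d,p=grab('wrist','w3')
H,S,V=cv2.split(cv2.cvtColor(im,cv2.COLOR_RGB2HSV)); yy,xx=np.mgrid[:480,:640]
rows(9,(.5539,.0019,.145),23)
grab('top','t3')
E
```

```text
t 5.75 pos [0.4674 0.3575 0.1467] F [ 1.6  0.4 -2.9] Tq [ 0.02 -0.06 -0.01] w 0.0490 q [ 0.54  0.27 -0.23  1.07  0.    0.8 ]
[[0.966, 0.005, 0.257], [-0.257, 0.003, 0.966], [0.004, -1.0, 0.004]]
psi -14.907472616629285 turn about tool y -37.90747261662929
0.020 -0.000 -0.036 0 -4.2 0; 0.017 -0.000 -0.037 0 -4.2 0; 0.014 -0.000 -0.038 0 -4.2 0; 0.011 -0.000 -0.039 0 -4.2 0; 0.008 -0.000 -0.040 0 -4.2 0; 0.005 -0.000 -0.040 0 -4.2 0; 0.003 -0.000 -0.041 0 -4.2 0; -0.000 -0.000 -0.041 0 -4.2 0; -0.003 -0.000 -0.040 0 -4.2 0
```

View pics/w3.png

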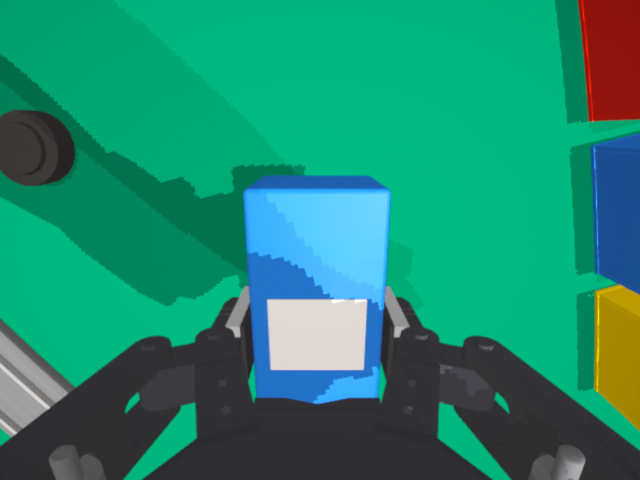

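The pack is held squarely, patch at (317,335). Now its offset in the hand.

```bash
python3 - <<'E'
from h import *
im,d,p=load('w3'); s=manip.read_state(); M=axes(s)
ztop=s['tool_pos'][2]-.016+.045
q=onplane([(267,300),(369,300),(365,371),(270,371)],ztop,p); c=q.mean(0)
print('patch tool', (M.T@(q-s['tool_pos']).T).T.round(4), (M.T@(c-s['tool_pos'])).round(4))
q=onplane([(245,190),(389,190)],ztop,p); print('front edge tool x',((q-s['tool_pos'])@M).round(4))
im,d,p=load('t3');H,S,V=cv2.split(cv2.cvtColor(im,cv2.COLOR_RGB2HSV)); yy,xx=np.mgrid[:480,:640]
E
```

```text
patch tool [[-0.0121 -0.029  -0.0163]
 [-0.0121 -0.029   0.0223]
 [ 0.02   -0.0291  0.0222]
 [ 0.0199 -0.029  -0.0165]] [ 0.0039 -0.029   0.0029]
front edge tool x [[-0.0537 -0.0289 -0.0222]
 [-0.0537 -0.029   0.0273]]
```

Call:
arm_command(moves="0.020 0 -0.036 0 -4.2 0; 0.017 0 -0.037 0 -4.2 0; 0.014 0 -0.038 0 -4.2 0; 0.011 0 -0.039 0 -4.2 0; 0.008 0 -0.040 0 -4.2 0; 0.005 0 -0.040 0 -4.2 0; 0.003 0 -0.041 0 -4.2 0; 0 0 -0.041 0 -4.2 0; -0.003 0 -0.040 0 -4.2 0; 0 0 0 0 0 0; 0 0 0 0 0 0")

```text
t: 7.22
tool_pos: [0.552, 0.0011, 0.1422]
tool_rot: [-1.546, -0.31, 0.316]
contact_force: [-0.2, -0.7, -2.9]
width: 0.0491
```

```bash
python3 - <<'E'
from h import *
s=st(); im,d,p=grab('wrist','w4'); grab('top','t4')
plan((.5539,.0019,.1),23)
E
```

```text
t 7.22 pos [0.552  0.0011 0.1422] F [-0.2 -0.7 -2.9] Tq [0.07 0.   0.01] w 0.0491 q [-0.12  0.21 -0.3   1.06  0.   -0.51]
[[0.922, -0.004, -0.388], [0.388, 0.001, 0.922], [-0.004, -1.0, 0.003]]
dist 0.043 shift in present tool axes [ 0.0015  0.043  -0.0005] in final axes [ 0.0014  0.043  -0.0004] turn deg [-0.1  -0.07 -0.13]
```

View pics/w4.png

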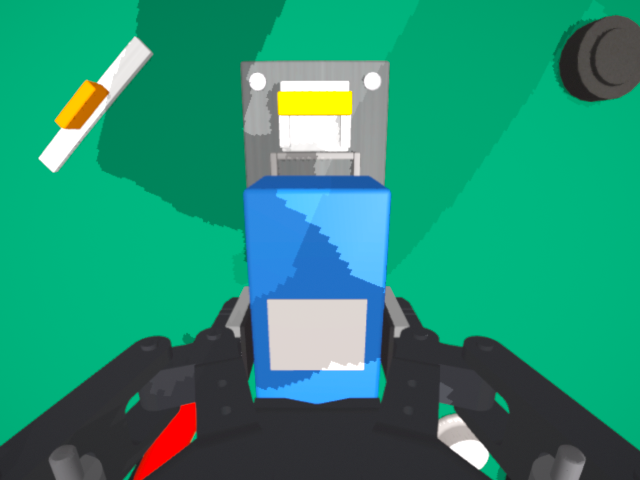

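View pics/t4.png

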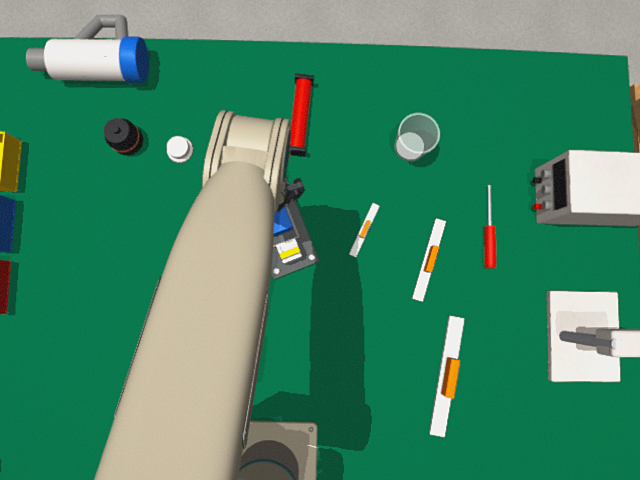

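```bash
python3 - <<'E'
from h import *
im,d,p=load('w4'); s=manip.read_state(); M=axes(s)
H,S,V=cv2.split(cv2.cvtColor(im,cv2.COLOR_RGB2HSV)); yy,xx=np.mgrid[:480,:640]
tl=lambda q:((q-s['tool_pos'])@M).round(4)
cs=[]
for cx in (258,372):
    m=(abs(xx-cx)<14)&(abs(yy-81)<14)&(V>215)&(S<30); print(m.sum()); cs.append((xx[m].mean(),yy[m].mean()))
print(cs,'screws',tl(onplane(cs,.012,p)))
m=(H>22)&(H<35)&(S>150)&(V>150)&(yy<130); print('lip',tl(onplane([(xx[m].mean(),yy[m].mean())],.079,p)), xx[m].min(),xx[m].max(),yy[m].min(),yy[m].max())
print('rim outer corner', tl(onplane([(272,153),(360,153)],.020,p)))
m=(V>0)
# predicted from top-based cradle pose
a=np.deg2rad(203); C=lambda x,y,z: np.array([.5539,.0019,0])+x*np.array([np.cos(a),np.sin(a),0])+y*np.array([-np.sin(a),np.cos(a),0])+np.array([0,0,z])
print('pred screws (y+-42.5,x115?)',tl(np.array([C(.1155,.0425,.012),C(.1155,-.0425,.012)])), 'rim',tl(np.array([C(.064,-.034,.02),C(.064,.034,.02)])))
print('pred lip',tl(C(.0955,0,.079)))
E
```

```text
233
237
[(np.float64(257.18025751072963), np.float64(80.9656652360515)), (np.float64(372.0168776371308), np.float64(80.57383966244726))] screws [[-0.115   0.1312 -0.0433]
 [-0.1153  0.1313  0.0418]]
lip [[-0.0928  0.0642 -0.0331]] 56 351 82 127
rim outer corner [[-0.0629  0.1231 -0.0329]
 [-0.0629  0.1232  0.0334]]
pred screws (y+-42.5,x115?) [[-0.1137  0.1312 -0.0432]
 [-0.1138  0.1313  0.0418]] rim [[-0.0623  0.1232  0.0333]
 [-0.0622  0.1231 -0.0347]]
pred lip [-0.0939  0.0642 -0.0006]
```

Call:
arm_command(moves="0 0.03 -0.002 0 0 0; 0 0.03 0 0 0 0; 0 0.03 0 0 0 0; 0 0.012 0 0 0 0; 0 0 0 0 0 0")

```text
t: 7.95
tool_pos: [0.5536, -0.0004, 0.0416]
tool_rot: [-1.547, -0.312, 0.316]
contact_force: [0.0, 0.2, -2.8]
width: 0.0488
```

```bash
python3 - <<'E'
from h import *
s=st(); im,d,p=grab('wrist','w5')
E
```

```text
t 7.95 pos [ 5.536e-01 -4.000e-04  4.160e-02] F [ 0.   0.2 -2.8] Tq [0.   0.03 0.02] w 0.0488 q [-0.12  0.32 -0.4   0.85  0.   -0.52]
[[0.921, -0.002, -0.39], [0.39, 0.0, 0.921], [-0.002, -1.0, 0.001]]
```

View pics/w5.png

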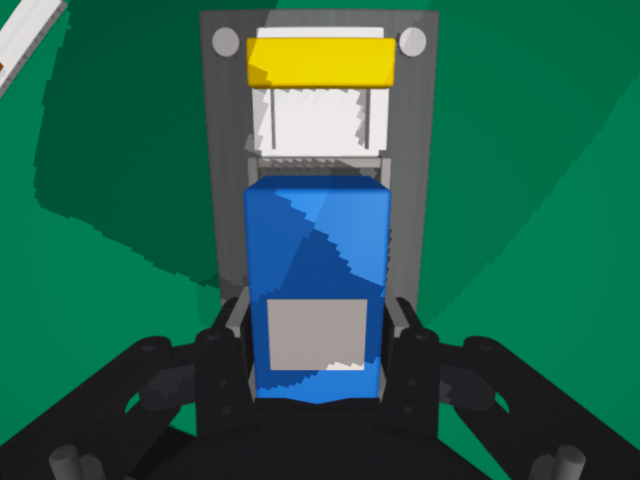

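Call:
arm_command(moves="0 0.005 0.001 0 0 0; 0 0.004 0 0 0 0; 0 0.002 0 0 0 0; 0 0 0 0 0 0")

```text
t: 8.5
tool_pos: [0.554, -0.0002, 0.0312]
tool_rot: [-1.548, -0.313, 0.313]
contact_force: [-0.3, -0.3, -4.3]
width: 0.0493
```

Call:
arm_command(moves="0 0.002 0 0 0 0; 0 0 0 0 0 0")

```text
t: 8.75
tool_pos: [0.554, -0.0002, 0.0292]
tool_rot: [-1.548, -0.313, 0.314]
contact_force: [-0.5, 0.9, -2.8]
width: 0.049
```

Call:
arm_command(moves="0 0.001 0 0 0 0; 0 0.001 0 0 0 0; 0 0 0 0 0 0")

```text
t: 9.12
tool_pos: [0.5542, -0.0002, 0.028]
tool_rot: [-1.548, -0.313, 0.313]
contact_force: [-2.6, -0.5, 4.2]
width: 0.049
```

Contact with the floor: the force changed sign. I'll release and rise.

Call:
arm_command(moves="0 0 0 0 0 0; 0 0 0 0 0 0; 0 0 0 0 0 0; 0 0 0 0 0 0; 0 -0.02 0 0 0 0; 0 -0.04 0 0 0 0; 0 -0.05 0 0 0 0; 0 -0.04 0 0 0 0; 0 -0.02 0 0 0 0; 0 0 0 0 0 0", jaw=0)

```text
t: 10.38
tool_pos: [0.5557, -0.0003, 0.1993]
tool_rot: [-1.549, -0.317, 0.31]
contact_force: [0.3, -0.2, -0.7]
width: 0.085
```

```bash
python3 - <<'E'
from h import *
s=st(); im,d,p=grab('wrist','w6')
rows(10,(.465,-.347,.16),-16.5)
E
```

```text
t 10.38 pos [ 5.557e-01 -3.000e-04  1.993e-01] F [ 0.3 -0.2 -0.7] Tq [-0.04 -0.01  0.03] w 0.0850 q [-0.12  0.17 -0.23  1.17 -0.   -0.52]
[[0.921, 0.005, -0.389], [0.389, -0.001, 0.921], [0.004, -1.0, -0.002]]
psi 22.88810384503053 turn about tool y 39.388103845030514
-0.022 0.004 -0.028 0 3.9 0; -0.020 0.004 -0.030 0 3.9 0; -0.018 0.004 -0.031 0 3.9 0; -0.015 0.004 -0.032 0 3.9 0; -0.013 0.004 -0.033 0 3.9 0; -0.011 0.004 -0.034 0 3.9 0; -0.009 0.004 -0.035 0 3.9 0; -0.006 0.004 -0.035 0 3.9 0; -0.004 0.004 -0.036 0 3.9 0; -0.001 0.004 -0.036 0 3.9 0
```

View pics/w6.png

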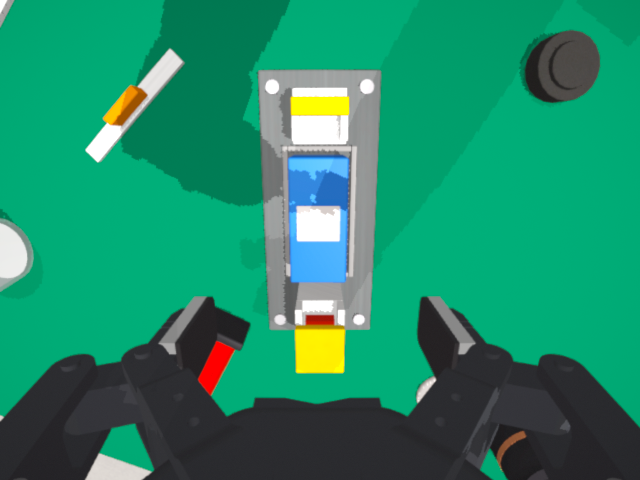

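The pack sits inside the rim, centred at about (319,218). I'll check its flatness by depth, then go to the bar.

```bash
python3 - <<'E'
from h import *
im,d,p=load('w6')
for uv in [(296,165),(342,165),(297,272),(341,272),(297,230),(342,230)]:
    u=np.array([(uv[0]+i,uv[1]+j) for i in range(-2,3) for j in range(-2,3)]); print(uv,np.median(bydepth(u,d,p),0).round(4))
H,S,V=cv2.split(cv2.cvtColor(im,cv2.COLOR_RGB2HSV)); yy,xx=np.mgrid[:480,:640]
cs=[]
for c in [(272,87),(367,87),(280,320),(359,320)]:
    m=(abs(xx-c[0])<9)&(abs(yy-c[1])<9)&(V>190)&(S<50); cs.append((xx[m].mean(),yy[m].mean()))
Q=onplane(cs,.012,p); print(Q.round(4),Q.mean(0).round(4))
E
```

```text
(296, 165) [ 0.5148 -0.0352  0.0582]
(342, 165) [ 0.5002 -0.0007  0.058 ]
(297, 272) [6.009e-01 6.000e-04 5.810e-02]
(341, 272) [0.5856 0.0364 0.0581]
(297, 230) [ 0.5649 -0.0139  0.0585]
(342, 230) [0.5501 0.0216 0.0581]
[[ 0.4629 -0.0828  0.012 ]
 [ 0.4297 -0.0046  0.012 ]
 [ 0.6775  0.0086  0.012 ]
 [ 0.6441  0.0868  0.012 ]] [0.5536 0.002  0.012 ]
```

Call:
arm_command(moves="-0.022 0.004 -0.028 0 3.9 0; -0.020 0.004 -0.030 0 3.9 0; -0.018 0.004 -0.031 0 3.9 0; -0.015 0.004 -0.032 0 3.9 0; -0.013 0.004 -0.033 0 3.9 0; -0.011 0.004 -0.034 0 3.9 0; -0.009 0.004 -0.035 0 3.9 0; -0.006 0.004 -0.035 0 3.9 0; -0.004 0.004 -0.036 0 3.9 0; -0.001 0.004 -0.036 0 3.9 0; 0 0 0 0 0 0; 0 0 0 0 0 0")

```text
t: 11.92
tool_pos: [0.4635, -0.3455, 0.1557]
tool_rot: [-1.557, 0.222, -0.219]
contact_force: [0.1, -0.2, -0.1]
width: 0.0854
```

```bash
python3 - <<'E'
from h import *
s=st(); im,d,p=grab('wrist','w7')
H,S,V=cv2.split(cv2.cvtColor(im,cv2.COLOR_RGB2HSV)); yy,xx=np.mgrid[:480,:640]
m=(H>8)&(H<20)&(S>150)&(V>120)
n,l,ss,c=cv2.connectedComponentsWithStats(m.astype(np.uint8))
for i in range(1,n):
    if ss[i][4]>300:
        k=l==i; print(ss[i],c[i],minrect(onplane(np.c_[xx[k],yy[k]],.038,p)))
m=(S<70)&(V>100)
n,l,ss,c=cv2.connectedComponentsWithStats(m.astype(np.uint8))
for i in range(1,n):
    if ss[i][4]>300: print('w',ss[i])
plan((.465,-.347,.02),-16.5)
E
```

```text
t 11.93 pos [ 0.4635 -0.3455  0.1557] F [ 0.1 -0.2 -0.1] Tq [-0.04  0.03  0.02] w 0.0854 q [-0.75  0.25 -0.23  1.1   0.   -0.47]
[[0.961, -0.002, 0.277], [-0.277, 0.003, 0.961], [-0.003, -1.0, 0.002]]
[306 224  17  46 510] [313.51764706 245.26862745] (array([ 472.4, -349.7]), array([37.6, 12.5]), -16.52)
[481 230  29  49 506] [491.76679842 251.27470356] (array([ 518.3, -212.1]), array([39.8, 15. ]), -30.01)
w [ 155    0   63  104 4687]
w [ 595  105   45  124 2824]
w [ 299  113   31  213 4821]
w [ 462  178   56  137 2229]
w [  0 204  17  43 411]
w [159 296  47  59 801]
w [428 297  48  58 788]
w [205 359  29  57 408]
w [  0 391  27  30 346]
w [  85  424   69   56 2263]
dist 0.136 shift in present tool axes [ 0.0019  0.1361 -0.0015] in final axes [ 0.0016  0.1361 -0.0013] turn deg [-0.08  0.44 -0.12]
```

View pics/w7.png

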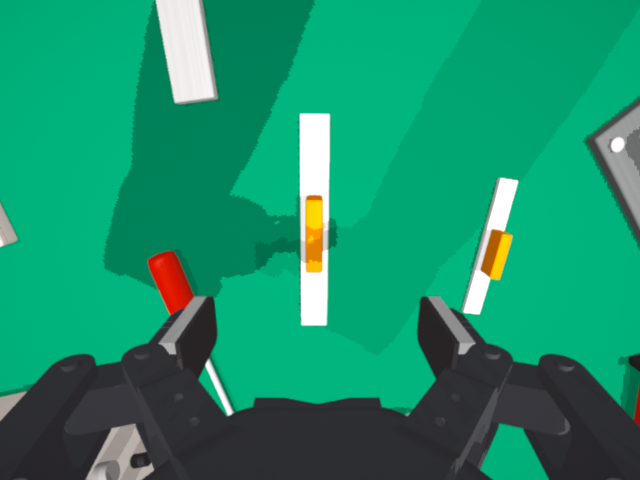

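The bar with its orange rib is straight ahead: ends at (314,114) and (313,325), rib at (313,235). The short bar at (490,250) and screwdriver at (165,280) are clear of the fingers.

```bash
python3 - <<'E'
from h import *
im,d,p=load('w7'); s=manip.read_state(); M=axes(s)
q=onplane([(299.5,113.5),(329.5,113.5),(301,325.5),(326.5,325.5)],.008,p); print(q.round(4), q.mean(0)); print('tool',((q-s['tool_pos'])@M).round(4), np.linalg.norm(q[0]-q[2]))
q=onplane([(306,271.5),(322,271.5)],.038,p); print('rib rear tool',((q-s['tool_pos'])@M).round(4))
E
```

```text
[[ 0.3704 -0.3324  0.008 ]
 [ 0.3771 -0.3092  0.008 ]
 [ 0.5534 -0.3861  0.008 ]
 [ 0.5601 -0.3627  0.008 ]] [ 0.46524492 -0.34759741  0.008     ]
tool [[-0.093   0.1483 -0.0136]
 [-0.093   0.1483  0.0105]
 [ 0.0976  0.1479 -0.0146]
 [ 0.0976  0.1479  0.0097]] 0.19062715917948736
rib rear tool [[ 0.0306  0.118  -0.0084]
 [ 0.0306  0.1181  0.0046]]
```

Call:
arm_command(moves="0.002 0.03 -0.0025 0 0.4 0; 0 0.04 0 0 0 0; 0 0.04 0 0 0 0; 0 0.02 0 0 0 0; 0 0.011 0 0 0 0; 0 0 0 0 0 0")

```text
t: 12.72
tool_pos: [0.4655, -0.3486, 0.0159]
tool_rot: [-1.558, 0.226, -0.225]
contact_force: [0.5, -0.4, 1.4]
width: 0.085
```

Call:
arm_command(moves="0 0 0 0 0 0; 0 0 0 0 0 0; 0 0 0 0 0 0; 0 0 0 0 0 0; 0 0 0 0 0 0; 0 0 0 0 0 0; 0 0 0 0 0 0", jaw=1)

```text
t: 13.6
tool_pos: [0.4659, -0.35, 0.0168]
tool_rot: [-1.56, 0.226, -0.227]
contact_force: [-0.2, 0.7, 4.5]
width: 0.0124
```

```bash
python3 - <<'E'
from h import *
s=st()
E
```

```text
t 13.60 pos [ 0.4659 -0.35    0.0168] F [-0.2  0.7  4.5] Tq [0.08 0.08 0.  ] w 0.0124 q [-0.76  0.4  -0.36  0.82 -0.   -0.47]
[[0.959, 0.001, 0.284], [-0.284, -0.001, 0.959], [0.001, -1.0, -0.001]]
```

Call:
arm_command(moves="0 -0.02 0 0 0 0; 0 -0.05 0 0 0 0; 0 -0.06 0 0 0 0; 0 -0.05 0 0 0 0; 0 0 0 0 0 0; 0 0 0 0 0 0")

```text
t: 14.35
tool_pos: [0.4647, -0.3488, 0.1949]
tool_rot: [-1.557, 0.228, -0.225]
contact_force: [-0.6, 1.7, -2.1]
width: 0.0125
```

```bash
cat >> h.py <<'E'
CR=np.array([.5537,.002,0]); CA=np.deg2rad(203)
BX=-.0015; BY=.0168
def crad(x,y,z): return CR+x*np.array([np.cos(CA),np.sin(CA),0])+y*np.array([-np.sin(CA),np.cos(CA),0])+np.array([0,0,z])
def tocr(P): 
    v=np.asarray(P)-CR; return np.array([v@[np.cos(CA),np.sin(CA),0],v@[-np.sin(CA),np.cos(CA),0],v[2]])
def tool_for_end(x,y,z,th):
    "TCP and axes for keeper end bottom edge at cradle x,y,z (m), tilt th deg"
    k=-np.array([np.cos(CA),np.sin(CA),0]); u=np.array([0,0,1.]); t=np.deg2rad(th)
    X=np.cos(t)*k-np.sin(t)*u; Y=-np.sin(t)*k-np.cos(t)*u; M=np.c_[X,Y,np.cross(X,Y)]
    return crad(x,y,z)-M@np.array([BX+.095,BY,0]), M
def go(x,y,z,th,s=None):
    s=s or manip.read_state(); P,T=tool_for_end(x,y,z,th); M=axes(s); dw=P-s['tool_pos']
    print('TCP target',P.round(4),'shift present axes',(M.T@dw).round(4),'final axes',(T.T@dw).round(4),'turn',R.from_matrix(M.T@T).as_rotvec(degrees=True).round(2))
def endnow(s=None):
    s=s or manip.read_state(); M=axes(s)
    e=s['tool_pos']+M@np.array([BX+.095,BY,0]); f=s['tool_pos']+M@np.array([BX-.095,BY,0])
    k=-np.array([np.cos(CA),np.sin(CA),0]); print('keeper end cr mm',(tocr(e)*1000).round(1),'latch end',(tocr(f)*1000).round(1),'tilt',np.rad2deg(np.arcsin(-M[2,0])).round(2),'yaw',np.rad2deg(np.arctan2(M[1,0],M[0,0])).round(2),'roll',np.rad2deg(np.arcsin(M[2,2])).round(2))
E
python3 - <<'E'
from h import *
s=st(); im,d,p=grab('wrist','w8')
P,_=tool_for_end(-.062,0,.10,0)
P[2]=.165
print(P); rows(10,P,23)
E
```

```text
t 14.35 pos [ 0.4647 -0.3488  0.1949] F [-0.6  1.7 -2.1] Tq [0.02 0.07 0.  ] w 0.0125 q [-0.76  0.22 -0.17  1.18  0.   -0.47]
[[0.959, -0.002, 0.284], [-0.284, 0.002, 0.959], [-0.002, -1.0, 0.001]]
[ 0.5247041  -0.01030803  0.165     ]
psi -16.514088820660543 turn about tool y -39.51408882066056
-0.004 0.003 0.034 0 -4.0 0; -0.001 0.003 0.034 0 -4.0 0; 0.001 0.003 0.034 0 -4.0 0; 0.003 0.003 0.034 0 -4.0 0; 0.006 0.003 0.034 0 -4.0 0; 0.008 0.003 0.033 0 -4.0 0; 0.010 0.003 0.033 0 -4.0 0; 0.012 0.003 0.032 0 -4.0 0; 0.015 0.003 0.031 0 -4.0 0; 0.017 0.003 0.030 0 -4.0 0
```

View pics/w8.png

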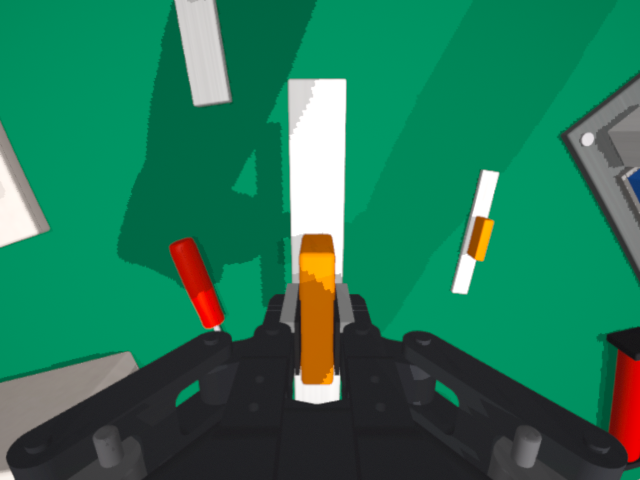

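The bar is held at its rib, end edge at row 79 (289–346). Now its offset in the hand.

```bash
python3 - <<'E'
from h import *
im,d,p=load('w8'); s=manip.read_state(); M=axes(s)
q=onplane([(289,79.5),(346,79.5),(291.5,230),(343.5,230)],s['tool_pos'][2]-.0168+.008,p); print(((q-s['tool_pos'])@M).round(4))
q=onplane([(301,253),(334,253),(301,384),(333,384)],s['tool_pos'][2]-.0168+.038,p); print('rib',((q-s['tool_pos'])@M).round(4))
for uv in [(320,90),(320,150),(320,210)]:
    u=np.array([(uv[0]+i,uv[1]+j) for i in range(-2,3) for j in range(-2,3)]); print(((np.median(bydepth(u,d,p),0)-s['tool_pos'])@M).round(4))
E
```

```text
[[-0.0959  0.0092 -0.0115]
 [-0.096   0.0092  0.0121]
 [-0.0315  0.0089 -0.0115]
 [-0.0316  0.0089  0.0124]]
rib [[-0.0305 -0.0211 -0.0058]
 [-0.0305 -0.0211  0.0066]
 [ 0.029  -0.0213 -0.0066]
 [ 0.029  -0.0213  0.0072]]
[-0.0915  0.0073  0.0014]
[-0.0674  0.0068  0.0015]
[-0.0412  0.0071  0.0015]
```

Call:
arm_command(moves="-0.004 0.003 0.034 0 -4 0; -0.001 0.003 0.034 0 -4 0; 0.001 0.003 0.034 0 -4 0; 0.003 0.003 0.034 0 -4 0; 0.006 0.003 0.034 0 -4 0; 0.008 0.003 0.033 0 -4 0; 0.010 0.003 0.033 0 -4 0; 0.012 0.003 0.032 0 -4 0; 0.015 0.003 0.031 0 -4 0; 0.017 0.003 0.030 0 -3.5 0; 0 0 0 0 0 0; 0 0 0 0 0 0")

```text
t: 15.9
tool_pos: [0.5236, -0.0124, 0.1646]
tool_rot: [-1.547, -0.312, 0.317]
contact_force: [-0.6, -0.5, -2.6]
width: 0.0126
```

```bash
sed -i 's/^BX=.*/BX=-.001; BY=.0165/' h.py; python3 - <<'E'
from h import *
s=st(); endnow(); go(-.060,0,.085,9); go(-.060,0,.0635,9)
E
```

```text
t 15.90 pos [ 0.5236 -0.0124  0.1646] F [-0.6 -0.5 -2.6] Tq [ 0.01 -0.05 -0.05] w 0.0126 q [-0.15  0.15 -0.33  1.09 -0.   -0.55]
[[0.921, -0.004, -0.39], [0.39, -0.0, 0.921], [-0.003, -1.0, 0.001]]
keeper end cr mm [-60.6   1.5 147.7] latch end [129.4   1.4 148.4] tilt 0.19 yaw 22.98 roll 0.08
TCP target [ 0.5258 -0.0098  0.116 ] shift present axes [0.0032 0.0485 0.0014] final axes [0.0106 0.0475 0.0015] turn [-0.08 -0.02  8.81]
TCP target [ 0.5258 -0.0098  0.0945] shift present axes [0.0033 0.07   0.0014] final axes [0.014  0.0687 0.0015] turn [-0.08 -0.02  8.81]
```

Call:
arm_command(moves="0 0 0.0015 0 0 4.4; 0 0 0 0 0 4.4; 0.003 0.016 0 0 0 0; 0.004 0.016 0 0 0 0; 0.004 0.016 0 0 0 0; 0 0 0 0 0 0; 0 0 0 0 0 0")

```text
t: 16.77
tool_pos: [0.5275, -0.0097, 0.1173]
tool_rot: [-1.575, -0.196, 0.434]
contact_force: [-0.0, 0.0, -1.4]
width: 0.0128
```

```bash
python3 - <<'E'
from h import *
s=st(); endnow(); grab('wrist','w9'); grab('scene','s9');grab('top','t9')
go(-.060,0,.0635,9)
im=load('s9')[0]; cv2.imwrite('pics/s9c.png',cv2.resize(im[190:310,290:430],None,fx=5,fy=5,interpolation=cv2.INTER_CUBIC)[:,:,::-1])
E
```

```text
t 16.77 pos [ 0.5275 -0.0097  0.1173] F [-0.   0.  -1.4] Tq [ 0.06 -0.17  0.07] w 0.0128 q [-0.1   0.29 -0.27  1.14 -0.07 -0.5 ]
[[0.91, -0.141, -0.39], [0.386, -0.06, 0.921], [-0.153, -0.988, -0.0]]
keeper end cr mm [-61.7   0.5  86.6] latch end [126.1   0.4 115.7] tilt 8.79 yaw 22.98 roll -0.0
TCP target [ 0.5258 -0.0098  0.0945] shift present axes [0.0013 0.0236 0.0008] final axes [0.0014 0.0235 0.0007] turn [ 0.04 -0.02  0.29]
```

View pics/w9.png

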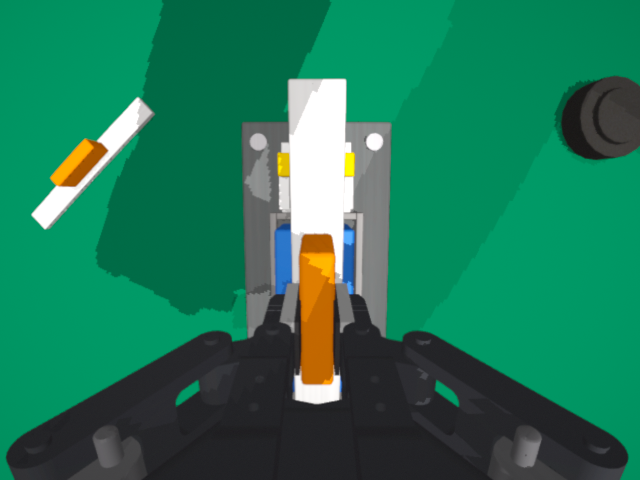

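View pics/s9c.png

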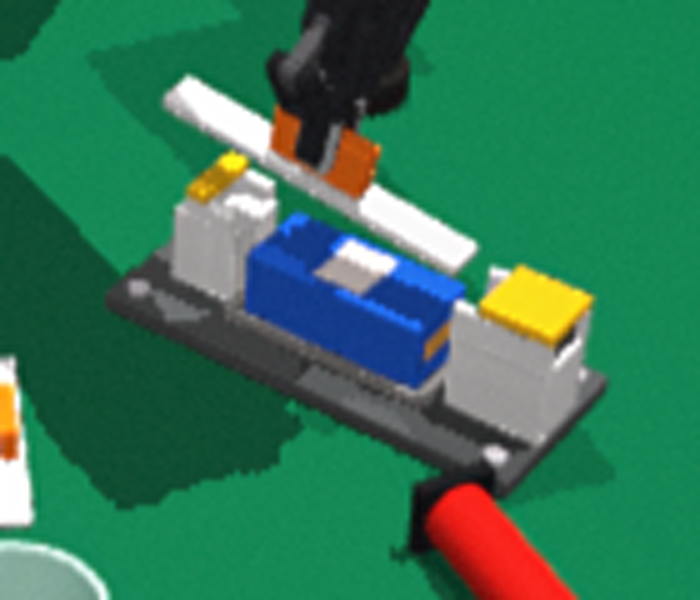

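Scene crop: the bar slopes with its keeper end down, just in front of the keeper's mouth, latch end up above the lip. The wrist view shows bar centre 317.7 against lip centre 316, so it is aligned. Lowering to mouth height.

Call:
arm_command(moves="0.001 0.012 0.0005 0 0 0.3; 0 0.0115 0 0 0 0; 0 0 0 0 0 0; 0 0 0 0 0 0")

```text
t: 17.42
tool_pos: [0.5248, -0.0102, 0.0935]
tool_rot: [-1.576, -0.191, 0.439]
contact_force: [-0.1, 0.2, -2.1]
width: 0.0126
```

```bash
python3 - <<'E'
from h import *
s=st(); endnow(); grab('scene','s10')
go(-.095,0,.063,9)
im,d,p=load('s10'); cv2.imwrite('pics/s10c.png',cv2.resize(im[190:310,290:430],None,fx=5,fy=5,interpolation=cv2.INTER_CUBIC)[:,:,::-1])
E
```

```text
t 17.43 pos [ 0.5248 -0.0102  0.0935] F [-0.1  0.2 -2.1] Tq [ 0.03 -0.19  0.02] w 0.0126 q [-0.1   0.31 -0.3   1.1  -0.08 -0.5 ]
[[0.909, -0.146, -0.39], [0.386, -0.062, 0.921], [-0.159, -0.987, 0.0]]
keeper end cr mm [-58.8  -0.1  62.3] latch end [ 1.288e+02 -1.000e-01  9.250e+01] tilt 9.13 yaw 22.99 roll 0.02
TCP target [0.5581 0.0039 0.094 ] shift present axes [ 0.0354 -0.0058  0.    ] final axes [ 0.0354 -0.0057  0.    ] turn [ 0.   -0.01 -0.09]
```

View pics/s10c.png

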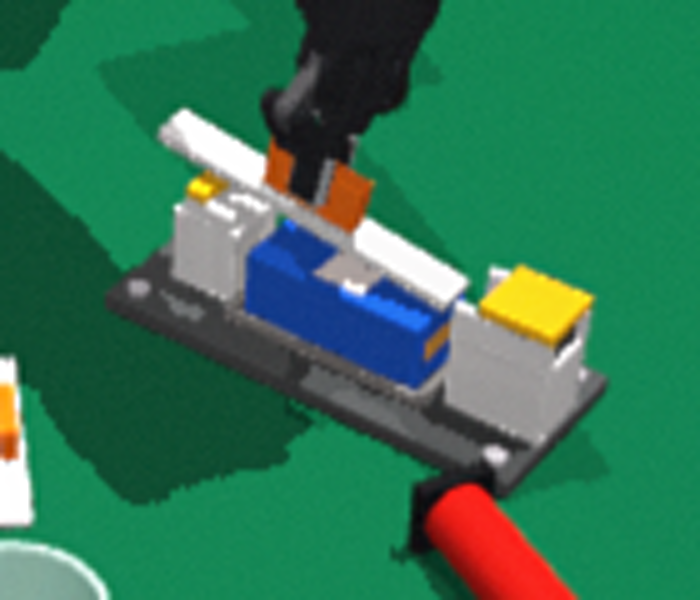

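Call:
arm_command(moves="0.009 -0.002 0 0 0 0; 0.009 -0.002 0 0 0 0; 0 0 0 0 0 0")

```text
t: 17.85
tool_pos: [0.5435, -0.0027, 0.0953]
tool_rot: [-1.577, -0.194, 0.438]
contact_force: [-0.5, -0.0, -2.2]
width: 0.0129
```

```bash
python3 - <<'E'
from h import *
s=st(); endnow()
grab('scene','s11')
im,d,p=load('s11'); cv2.imwrite('pics/s11c.png',cv2.resize(im[190:310,290:430],None,fx=5,fy=5,interpolation=cv2.INTER_CUBIC)[:,:,::-1])
E
```

```text
t 17.85 pos [ 0.5435 -0.0027  0.0953] F [-0.5 -0.  -2.2] Tq [ 0.08 -0.22  0.  ] w 0.0129 q [-0.08  0.34 -0.26  1.12 -0.07 -0.48]
[[0.909, -0.144, -0.391], [0.386, -0.062, 0.92], [-0.157, -0.988, -0.001]]
keeper end cr mm [-79.    0.3  64.3] latch end [108.7   0.4  94.1] tilt 9.01 yaw 23.01 roll -0.04
```

View pics/s11c.png

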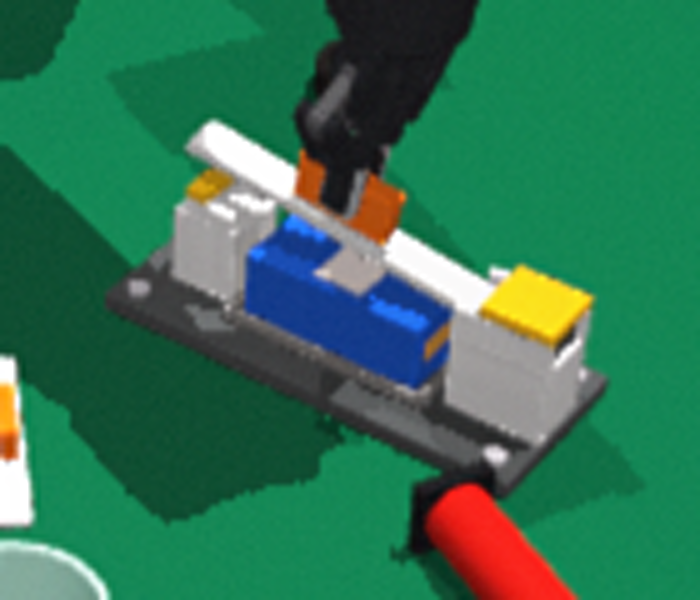

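The end is inside the channel and just short of the roof, with no side force. Pushing on.

Call:
arm_command(moves="0.005 0.001 0 0 0 0; 0.005 -0.001 0 0 0 0; 0.003 -0.0005 0 0 0 0; 0 0 0 0 0 0")

```text
t: 18.4
tool_pos: [0.5531, 0.0019, 0.093]
tool_rot: [-1.576, -0.19, 0.44]
contact_force: [-3.7, -1.8, -0.1]
width: 0.0128
```

```bash
python3 - <<'E'
from h import *
s=st(); endnow()
E
```

```text
t 18.40 pos [0.5531 0.0019 0.093 ] F [-3.7 -1.8 -0.1] Tq [-0.31  0.66 -0.04] w 0.0128 q [-0.07  0.36 -0.23  1.12 -0.07 -0.47]
[[0.909, -0.147, -0.391], [0.386, -0.062, 0.921], [-0.16, -0.987, 0.0]]
keeper end cr mm [-89.5  -0.2  61.7] latch end [98.  -0.2 92.1] tilt 9.21 yaw 22.99 roll 0.02
```

Plunger contact, about 4 N. Continuing.

Call:
arm_command(moves="0.005 -0.0012 0 0 0 0; 0.005 -0.001 0 0 0 0; 0.003 -0.0005 0 0 0 0; 0 0 0 0 0 0")

```text
t: 18.9
tool_pos: [0.565, 0.007, 0.0934]
tool_rot: [-1.576, -0.19, 0.441]
contact_force: [-5.3, -2.4, -1.2]
width: 0.013
```

```bash
python3 - <<'E'
from h import *
s=st(); endnow()
E
```

```text
t 18.90 pos [0.565  0.007  0.0934] F [-5.3 -2.4 -1.2] Tq [-0.56  1.02 -0.01] w 0.0130 q [-0.06  0.38 -0.2   1.13 -0.07 -0.46]
[[0.909, -0.148, -0.391], [0.385, -0.063, 0.921], [-0.161, -0.987, 0.0]]
keeper end cr mm [-102.5   -0.2   62. ] latch end [85.1 -0.3 92.6] tilt 9.27 yaw 22.99 roll 0.02
```

Call:
arm_command(moves="0.003 -0.0005 0 0 0 0; 0.002 -0.0003 0 0 0 0; 0 0 0 0 0 0")

```text
t: 19.27
tool_pos: [0.5692, 0.0089, 0.0934]
tool_rot: [-1.576, -0.189, 0.442]
contact_force: [-5.3, -4.1, -0.6]
width: 0.0125
```

Call:
arm_command(moves="0.002 -0.0003 0 0 0 0; 0 0 0 0 0 0")

```text
t: 19.52
tool_pos: [0.5709, 0.0096, 0.0935]
tool_rot: [-1.576, -0.189, 0.442]
contact_force: [-5.8, -3.6, -0.4]
width: 0.0126
```

Call:
arm_command(moves="0.0015 -0.0002 0 0 0 0; 0 0 0 0 0 0")

```text
t: 19.77
tool_pos: [0.571, 0.0097, 0.0935]
tool_rot: [-1.577, -0.186, 0.444]
contact_force: [-9.0, -4.0, 1.9]
width: 0.0128
```

Call:
arm_command(moves="0.001 -0.0002 0 0 0 0; 0 0 0 0 0 0")

```text
t: 20.02
tool_pos: [0.571, 0.0097, 0.0936]
tool_rot: [-1.577, -0.185, 0.445]
contact_force: [-10.0, -6.2, 2.5]
width: 0.013
```

```bash
python3 - <<'E'
from h import *
s=st(); endnow(); grab('scene','s12')
go(-.1095,0,.060,0)
E
```

```text
t 20.02 pos [0.571  0.0097 0.0936] F [-10.   -6.2   2.5] Tq [-1.08  2.05 -0.04] w 0.0130 q [-0.06  0.39 -0.18  1.15 -0.07 -0.45]
[[0.908, -0.154, -0.39], [0.385, -0.065, 0.921], [-0.167, -0.986, 0.0]]
keeper end cr mm [-108.9   -0.3   61.6] latch end [78.4 -0.4 93.4] tilt 9.61 yaw 22.97 roll 0.01
TCP target [0.568  0.0081 0.0765] shift present axes [-0.0005  0.0174 -0.0004] final axes [-0.0034  0.0171 -0.0004] turn [-0.02 -0.04 -9.61]
```

The stop is felt: 2.5 mm more command gave no travel, and axial force went from about 6.5 to 11.7 N with the end at x ≈ -110. Now I'll lower the latch end, pivoting about the keeper end and easing the push slightly.

```bash
cat >> h.py <<'E'
def path(a,b,N):
    "a,b = (x,y,z,th) of keeper end; prints relative rows"
    a=np.array(a,float);b=np.array(b,float);o=[]
    for i in range(N):
        P,T=tool_for_end(*(a+(b-a)*i/N)); Q,U=tool_for_end(*(a+(b-a)*(i+1)/N))
        v=T.T@(Q-P); r=R.from_matrix(T.T@U).as_rotvec(degrees=True); o.append('%.4f %.4f %.4f %.2f %.2f %.2f'%(*v,*r))
    print('; '.join(o))
E
python3 - <<'E'
from h import *
path((-.1089,0,.0616,9.3),(-.1085,0,.0618,4.5),4)
path((-.1085,0,.0618,4.5),(-.109,0,.0615,0),4)
E
```

```text
-0.0004 0.0019 0.0000 -0.00 -0.00 -1.20; -0.0004 0.0019 -0.0000 0.00 0.00 -1.20; -0.0004 0.0019 0.0000 -0.00 -0.00 -1.20; -0.0004 0.0019 0.0000 0.00 -0.00 -1.20
-0.0002 0.0019 -0.0000 0.00 0.00 -1.13; -0.0002 0.0019 -0.0000 0.00 0.00 -1.12; -0.0002 0.0019 0.0000 -0.00 -0.00 -1.13; -0.0002 0.0019 0.0000 0.00 0.00 -1.13
```

Call:
arm_command(moves="-0.0004 0.0018 0 0 0 -1.2; -0.0004 0.0018 0 0 0 -1.2; -0.0004 0.0018 0 0 0 -1.2; -0.0004 0.0018 0 0 0 -1.2; 0 0 0 0 0 0")

```text
t: 20.7
tool_pos: [0.5693, 0.0091, 0.086]
tool_rot: [-1.563, -0.251, 0.378]
contact_force: [-7.0, -4.2, -0.4]
width: 0.0124
```

```bash
python3 - <<'E'
from h import *
s=st(); endnow()
E
```

```text
t 20.70 pos [0.5693 0.0091 0.086 ] F [-7.  -4.2 -0.4] Tq [-1.01  1.62 -0.05] w 0.0124 q [-0.08  0.34 -0.26  1.04 -0.04 -0.48]
[[0.918, -0.075, -0.39], [0.389, -0.031, 0.921], [-0.081, -0.997, 0.0]]
keeper end cr mm [-109.5   -0.3   61.9] latch end [79.9 -0.5 77.4] tilt 4.67 yaw 22.94 roll 0.02
```

Call:
arm_command(moves="0 0.0018 0 0 0 -1.1; 0 0.0018 0 0 0 -1.1; -0.0002 0.0018 0 0 0 -1.1; -0.0002 0.0018 0 0 0 -1.1; 0 0 0 0 0 0")

```text
t: 21.32
tool_pos: [0.5681, 0.0086, 0.0787]
tool_rot: [-1.549, -0.309, 0.318]
contact_force: [-8.8, -4.2, 0.0]
width: 0.0129
```

```bash
python3 - <<'E'
from h import *
s=st(); endnow(); grab('wrist','w13'); grab('scene','s13')
im,d,p=load('s13'); cv2.imwrite('pics/s13c.png',cv2.resize(im[190:310,290:430],None,fx=5,fy=5,interpolation=cv2.INTER_CUBIC)[:,:,::-1])
E
```

```text
t 21.32 pos [0.5681 0.0086 0.0787] F [-8.8 -4.2  0. ] Tq [-1.09  1.89 -0.09] w 0.0129 q [-0.1   0.3  -0.33  0.94 -0.   -0.5 ]
[[0.921, -0.005, -0.39], [0.39, -0.002, 0.921], [-0.006, -1.0, 0.0]]
keeper end cr mm [-109.8   -0.3   61.6] latch end [80.2 -0.6 62.7] tilt 0.33 yaw 22.92 roll 0.02
```

View pics/w13.png

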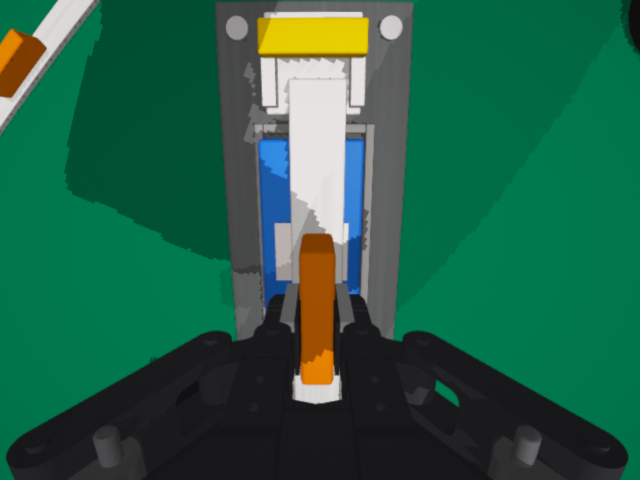

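View pics/s13c.png

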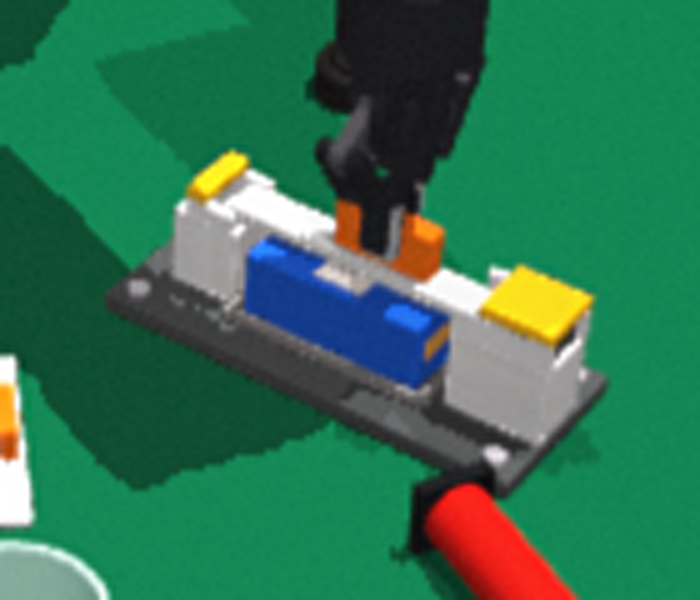

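The latch end is down between the cheeks, in front of the lip: bar end at row 79, lip front edge at row 55. The keeper end is still hard on the stop. I'll seat it flat.

Call:
arm_command(moves="0 0.001 0 0 0 -0.4; 0 0.0005 0 0 0 0; 0 0 0 0 0 0")

```text
t: 21.8
tool_pos: [0.568, 0.0085, 0.0776]
tool_rot: [-1.548, -0.314, 0.314]
contact_force: [-11.5, -4.3, 3.8]
width: 0.0127
```

Call:
arm_command(moves="0 0.001 0 0 0 0; 0 0 0 0 0 0")

```text
t: 22.05
tool_pos: [0.5681, 0.0086, 0.0771]
tool_rot: [-1.548, -0.314, 0.314]
contact_force: [-12.3, -5.2, 6.2]
width: 0.0126
```

```bash
python3 - <<'E'
from h import *
s=st(); endnow()
E
```

```text
t 22.05 pos [0.5681 0.0086 0.0771] F [-12.3  -5.2   6.2] Tq [-1.1   2.34 -0.03] w 0.0126 q [-0.1   0.3  -0.34  0.93  0.   -0.5 ]
[[0.921, 0.0, -0.39], [0.39, 0.0, 0.921], [0.0, -1.0, 0.0]]
keeper end cr mm [-109.8   -0.3   60.6] latch end [80.2 -0.5 60.5] tilt -0.02 yaw 22.94 roll 0.0
```

Seated flat at z ≈ 60.5. Letting it spring back toward the lip.

Call:
arm_command(moves="-0.004 0 0 0 0 0; -0.004 0 0 0 0 0; -0.004 0 0 0 0 0; 0 0 0 0 0 0")

```text
t: 22.55
tool_pos: [0.5597, 0.0048, 0.0771]
tool_rot: [-1.546, -0.319, 0.31]
contact_force: [-6.1, -3.4, 0.6]
width: 0.013
```

```bash
python3 - <<'E'
from h import *
s=st(); endnow(); grab('wrist','w14')
E
```

```text
t 22.55 pos [0.5597 0.0048 0.0771] F [-6.1 -3.4  0.6] Tq [-0.6   1.29  0.01] w 0.0130 q [-0.11  0.29 -0.36  0.92  0.   -0.51]
[[0.921, 0.006, -0.39], [0.39, 0.003, 0.921], [0.006, -1.0, 0.0]]
keeper end cr mm [-100.7   -0.2   61.2] latch end [89.3 -0.2 60. ] tilt -0.37 yaw 22.98 roll 0.01
```

View pics/w14.png

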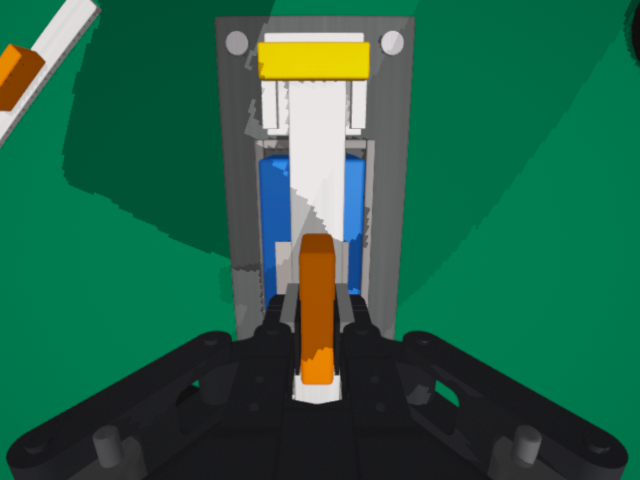

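Call:
arm_command(moves="-0.002 0 0 0 0 0.2; -0.002 0 0 0 0 0; 0 0 0 0 0 0")

```text
t: 22.98
tool_pos: [0.5567, 0.0035, 0.0771]
tool_rot: [-1.547, -0.318, 0.311]
contact_force: [-4.7, -2.6, 0.3]
width: 0.0126
```

Call:
arm_command(moves="-0.002 0 0 0 0 0; 0 0 0 0 0 0")

```text
t: 23.22
tool_pos: [0.5558, 0.003, 0.0772]
tool_rot: [-1.546, -0.32, 0.31]
contact_force: [-1.8, 0.4, -3.8]
width: 0.0126
```

```bash
python3 - <<'E'
from h import *
s=st(); endnow()
E
```

```text
t 23.23 pos [0.5558 0.003  0.0772] F [-1.8  0.4 -3.8] Tq [-0.06  0.54  0.01] w 0.0126 q [-0.11  0.28 -0.37  0.91  0.   -0.51]
[[0.921, 0.006, -0.391], [0.391, 0.003, 0.921], [0.007, -1.0, 0.0]]
keeper end cr mm [-96.5  -0.1  61.3] latch end [93.5 -0.2 60. ] tilt -0.38 yaw 23.0 roll 0.02
```

The force drops to near zero with the latch end at x ≈ 93.5 (wall reached). Releasing.

Call:
arm_command(moves="0 0 0 0 0 0; 0 0 0 0 0 0; 0 0 0 0 0 0; 0 0 0 0 0 0; 0 0 0 0 0 0; 0 0 0 0 0 0", jaw=0)

```text
t: 23.98
tool_pos: [0.5554, 0.0027, 0.0772]
tool_rot: [-1.547, -0.319, 0.311]
contact_force: [-0.2, 0.6, 0.2]
width: 0.0853
```

Call:
arm_command(moves="0 -0.02 0 0 0 0; 0 -0.04 0 0 0 0; 0 -0.04 0 0 0 0; 0 -0.04 0 0 0 0; 0 0 0 0 0 0; 0 0 0 0 0 0")

```text
t: 24.72
tool_pos: [0.5542, 0.0025, 0.2166]
tool_rot: [-1.546, -0.318, 0.311]
contact_force: [-0.6, 0.1, -1.5]
width: 0.0851
```

```bash
python3 - <<'E'
from h import *
s=st(); grab('wrist','w15'); grab('scene','s15')
im,d,p=load('s15'); cv2.imwrite('pics/s15c.png',cv2.resize(im[190:310,290:430],None,fx=5,fy=5,interpolation=cv2.INTER_CUBIC)[:,:,::-1])
E
```

```text
t 24.73 pos [0.5542 0.0025 0.2166] F [-0.6  0.1 -1.5] Tq [-0.05  0.01  0.03] w 0.0851 q [-0.11  0.16 -0.21  1.2   0.   -0.51]
[[0.921, 0.004, -0.39], [0.39, 0.002, 0.921], [0.005, -1.0, 0.0]]
```

View pics/w15.png

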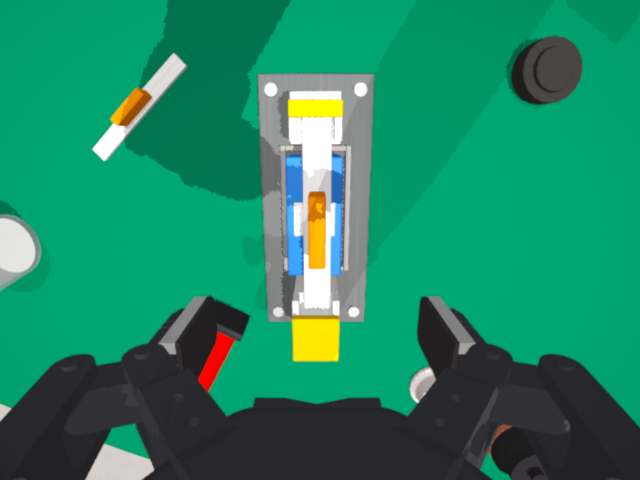

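View pics/s15c.png

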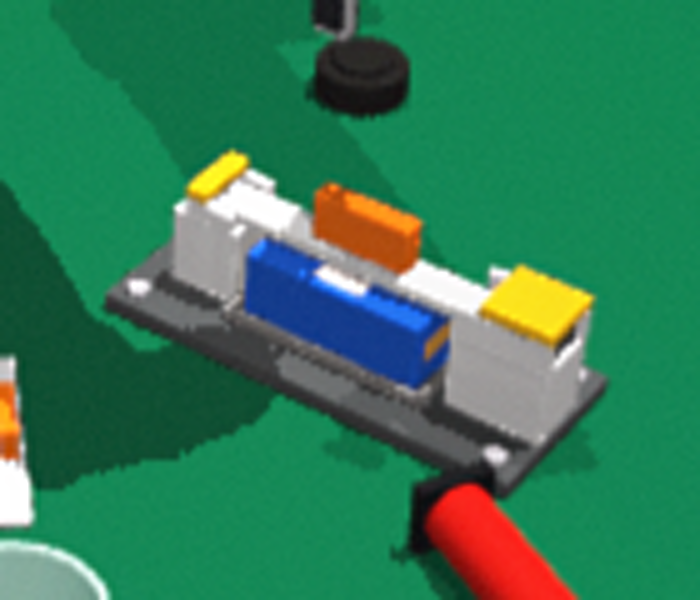

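The bar runs from under the lip (316,108) to under the roof (315,338), lying over the pack. A check by number:

```bash
python3 - <<'E'
from h import *
im,d,p=load('w15')
for n,uv in dict(latchend=(318,128),mid1=(318,160),mid2=(318,182),keep=(318,285),keepend=(318,303),packL=(294,165),packR=(336,165),packL2=(294,262),packR2=(338,262)).items():
    u=np.array([(uv[0]+i,uv[1]+j) for i in range(-2,3) for j in range(-2,3)]); print(n,(tocr(np.median(bydepth(u,d,p),0))*1000).round(1))
q=onplane([(309,200),(325,200),(309,268),(325,268)],.098,p); print('rib cr',[(tocr(a)*1000).round(1) for a in q])
E
```

```text
latchend [79.5 -2.3 68.9]
mid1 [54.1 -2.3 69.2]
mid2 [36.  -2.4 69.2]
keep [-57.3  -2.3  69.7]
keepend [-75.8  -2.7  70. ]
packL [49.2 18.2 57.8]
packR [ 49.3 -17.8  58. ]
packL2 [-39.5  19.7  57.8]
packR2 [-39.9 -21.2  57.7]
rib cr [array([25.7,  4.6, 98. ]), array([25.7, -7.7, 98. ]), array([-30.1,   4.9,  98. ]), array([-30.1,  -8.1,  98. ])]
```

Bar top reads about 1 mm higher at the keeper end, while the pack is level. I'll check this with more pixels.

```bash
python3 - <<'E'
from h import *
im,d,p=load('w15')
def prof(u0,u1,rows):
    for v in rows:
        u=np.array([(a,v+j) for a in range(u0,u1) for j in (-1,0,1)]); c=np.array([tocr(x) for x in bydepth(u,d,p)])*1000
        print(v,np.median(c,0).round(2),'std',c[:,2].std().round(2))
print('bar');prof(311,325,[122,135,150,165,180,276,284,292,300])
print('base left');prof(266,276,[110,150,200,250,295])
print('rib');prof(313,322,[204,220,240,260])
print('roof');prof(300,330,[325,340,352]); print('lip');prof(295,335,[106,110])
for s in ['w6']:
    im,d,p=load(s); print('w6 base'); prof(263,275,[110,150,200,250,300])
E
```

```text
bar
122 [84.18 -1.88 69.01] std 0.74
135 [74.04 -1.9  69.35] std 0.74
150 [62.15 -1.92 69.26] std 0.75
165 [50.01 -1.94 69.28] std 0.7
180 [37.59 -1.96 69.36] std 0.77
276 [-48.96  -2.12  69.44] std 44.28
284 [-56.68  -1.68  69.84] std 44.24
292 [-64.91  -2.15  69.59] std 0.71
300 [-73.    -2.16  69.8 ] std 0.69
base left
110 [97.59 42.81 13.2 ] std 0.66
150 [60.31 43.87 13.24] std 0.83
200 [10.68 45.69 12.75] std 0.85
250 [-42.85  47.57  12.88] std 0.66
295 [-95.32  49.64  13.21] std 0.81
rib
204 [22.87 -1.53 99.46] std 0.58
220 [10.31 -1.55 99.42] std 0.7
240 [-5.95 -1.57 99.44] std 0.47
260 [-22.65  -1.59  99.3 ] std 0.51
roof
325 [-89.08   0.53  87.13] std 28.61
340 [-104.34    0.55   87.37] std 28.58
352 [-117.37    0.56   87.07] std 28.61
lip
106 [95.51  0.47 79.88] std 25.46
110 [92.58  0.46 79.86] std 35.87
w6 base
110 [96.27 45.88 12.89] std 0.69
150 [60.8  47.13 13.37] std 0.69
200 [13.69 48.96 12.91] std 0.73
250 [-37.61  51.08  12.49] std 4.45
300 [-94.05  53.2   12.29] std 55.23
```

The slope is ambiguous, about 0.5 mm; plunger friction may be holding the keeper end slightly up. I'll press the bar gently with closed fingertips at cradle x ≈ -51 to be sure it is seated.

```bash
python3 - <<'E'
from h import *
s=manip.read_state(); M=axes(s); print((M.T@(crad(-.051,-.001,.078)-s['tool_pos'])).round(4))
E
```

```text
[5.070e-02 1.375e-01 1.000e-04]
```

Call:
arm_command(moves="0.025 0 0 0 0 0.3; 0.025 0 0 0 0 0; 0 0 0 0 0 0; 0 0 0 0 0 0; 0 0 0 0 0 0; 0 0.04 0 0 0 0; 0 0.05 0 0 0 0; 0 0.03 0 0 0 0; 0 0.012 0 0 0 0; 0 0 0 0 0 0; 0 0 0 0 0 0", jaw=1)

```text
t: 26.2
tool_pos: [0.6021, 0.0218, 0.0871]
tool_rot: [-1.549, -0.317, 0.312]
contact_force: [0.3, -0.3, -0.0]
width: -0.0
```

```bash
python3 - <<'E'
from h import *
s=st(); print(tocr(s['tool_pos'])*1000)
E
```

```text
t 26.20 pos [0.6021 0.0218 0.0871] F [ 0.3 -0.3 -0. ] Tq [0.03 0.   0.03] w -0.0000 q [-0.07  0.34 -0.26  0.97 -0.   -0.47]
[[0.921, 0.003, -0.39], [0.39, -0.0, 0.921], [0.003, -1.0, -0.001]]
[-52.3160739    0.7062712   87.13329349]
```

Call:
arm_command(moves="0 0.008 0 0 0 0; 0 0.005 0 0 0 0; 0 0.003 0 0 0 0; 0 0 0 0 0 0")

```text
t: 26.7
tool_pos: [0.6005, 0.022, 0.069]
tool_rot: [-1.548, -0.314, 0.315]
contact_force: [0.1, 0.6, -0.2]
width: -0.0001
```

Call:
arm_command(moves="0 0.002 0 0 0 0; 0 0 0 0 0 0")

```text
t: 26.95
tool_pos: [0.6009, 0.0219, 0.0681]
tool_rot: [-1.548, -0.315, 0.314]
contact_force: [-2.0, 0.0, 3.9]
width: 0.0002
```

Call:
arm_command(moves="0 0.002 0 0 0 0; 0 0 0 0 0 0")

```text
t: 27.2
tool_pos: [0.6009, 0.0219, 0.068]
tool_rot: [-1.548, -0.315, 0.314]
contact_force: [-5.9, 0.3, 15.0]
width: 0.0001
```

The bar top is at z 68.0 under 15 N with no give, so it is solidly down. Retreating and checking.

Call:
arm_command(moves="0 -0.005 0 0 0 0; 0 -0.03 0 0 0 0; 0 -0.05 0 0 0 0; 0 -0.05 0 0 0 0; -0.04 -0.01 0 0 0 0; -0.03 0 0 0 0 0; 0 0 0 0 0 0; 0 0 0 0 0 0")

```text
t: 28.2
tool_pos: [0.5367, -0.0054, 0.2102]
tool_rot: [-1.548, -0.315, 0.314]
contact_force: [0.1, 0.8, 0.4]
width: -0.0002
```

```bash
python3 - <<'E'
from h import *
s=st(); im,d,p=grab('wrist','w16'); grab('scene','s16'); grab('top','t16')
i2=load('s16')[0]; c=cv2.resize(i2[190:310,290:430],(480,411),interpolation=cv2.INTER_CUBIC)
o=np.zeros((480,800,3),np.uint8); o[:411,:480]=c; o[:480,480:]=im[60:420,200:440].repeat(2,0).repeat(2,1)[120:600,80:400]
cv2.imwrite('pics/c16.png',o[:,:,::-1]); cv2.imwrite('pics/w16.png',im[:,:,::-1])
E
```

```text
t 28.20 pos [ 0.5367 -0.0054  0.2102] F [0.1 0.8 0.4] Tq [ 0.01 -0.04  0.02] w -0.0002 q [-0.13  0.13 -0.25  1.19  0.   -0.53]
[[0.921, 0.001, -0.39], [0.39, 0.0, 0.921], [0.001, -1.0, -0.0]]
```

View pics/c16.png

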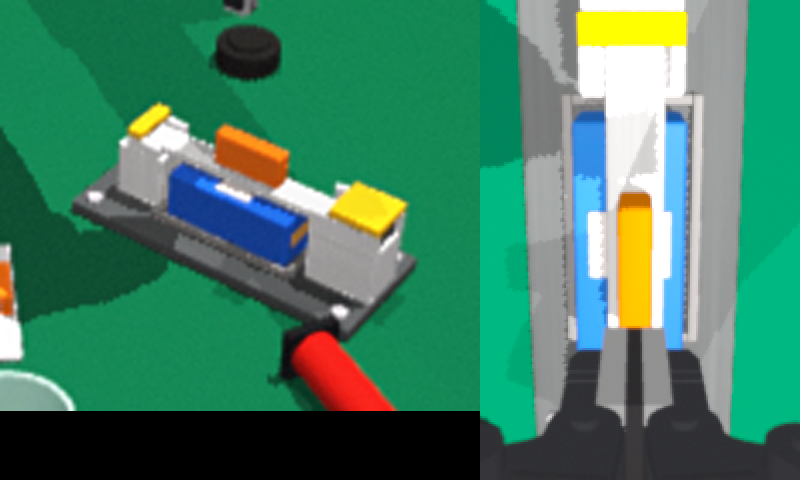

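View pics/w16.png

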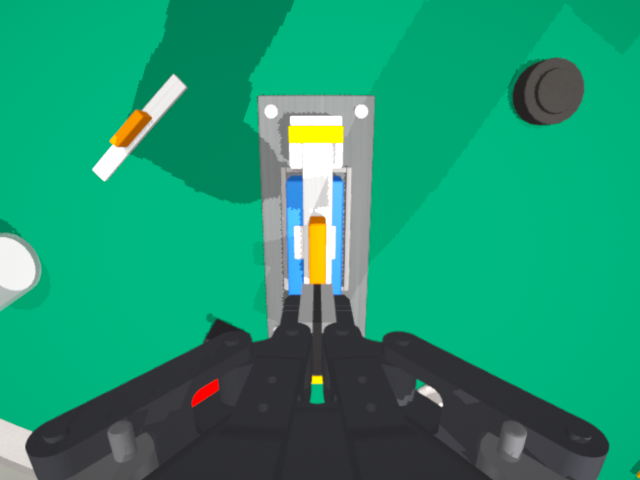

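View pics/t16.png

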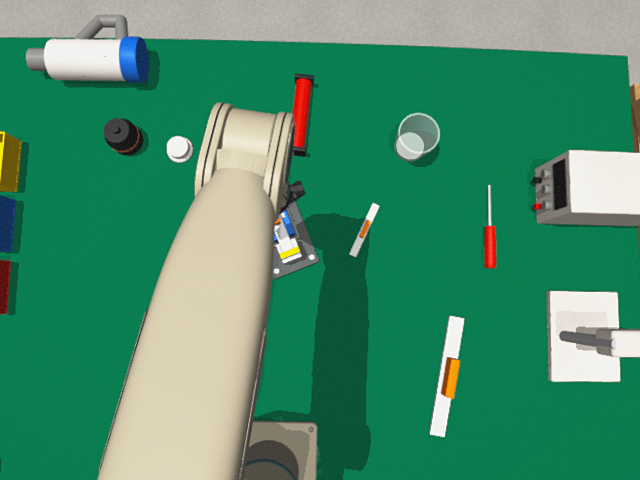

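Wrist view: the bar runs on under the lip (316,134), and the bystanders in the top view are where they were. I'll check the bar's x position once more, then hand in.

```bash
python3 - <<'E'
from h import *
im,d,p=load('w16'); H,S,V=cv2.split(cv2.cvtColor(im,cv2.COLOR_RGB2HSV))
for n in ('w15','w16'):
    im,d,p=load(n); H,S,V=cv2.split(cv2.cvtColor(im,cv2.COLOR_RGB2HSV)); m=(H>8)&(H<22)&(S>150); m[:, :300]=0; m[:,335:]=0
    ys,xs=np.nonzero(m); print(n,'rib first row',ys.min(),'last',ys.max(),[(tocr(onplane([(317,y)],.098,p)[0])*1000).round(1) for y in (ys.min(),ys.min()+6,ys.min()+8,ys.max()+1)])
    for v in ([122,135,165] if n=='w15' else [148,156,165,185,200]):
        u=np.array([(a,v+j) for a in range(311,325) for j in (-1,0,1)]); print((np.median([tocr(x) for x in bydepth(u,d,p)],0)*1000).round(1))
print(manip.finish_job())
E
```

```text
w15 rib first row 192 last 268 [array([31.9, -1.5, 98. ]), array([27.3, -1.5, 98. ]), array([25.7, -1.5, 98. ]), array([-31. ,  -1.6,  98. ])]
[84.2 -1.9 69. ]
[74.  -1.9 69.3]
[50.  -1.9 69.3]
w16 rib first row 217 last 284 [array([33.5, -1.1, 98. ]), array([28.8, -1.1, 98. ]), array([27.2, -1.1, 98. ]), array([-22.5,  -1.2,  98. ])]
[83.7 -1.5 69.2]
[77.4 -1.5 68.8]
[70.2 -1.5 69. ]
[54.  -1.5 68.9]
[41.5 -1.5 68.9]
the job is handed in; nothing more can be done
None
```

The blue pack lies flat in the bay and the retaining bar is locked over it, caught under both the keeper roof and the latch lip. I handed the job in at about 28 s of the 62 s allowed; no verdict is given.

**What I did:** I placed the pack first, then gripped the 190 mm bar by its rib and slid it in sloping under the keeper roof. The plunger reached its stop at cradle x of about -110. There the push rose from about 6.5 to 11.7 N with no further travel, and it peaked near 13 N while I seated the bar. I lowered the other end past the lip and let it run back to the wall (latch end at x about 93.5), then let go.

**Last checks:**
- **Pack:** its corner heights agreed to within 0.3 mm, measured just after it was placed and again after the bar was released.
- **Bar:** after I let go, depth readings put its keeper end roughly 0.5–0.8 mm high, close to the camera's noise. I pressed the bar once near the keeper with closed fingertips. It met them at z 68.0 mm (the height expected if it lies flat) and did not give at 15 N. Afterwards the images showed it still under the lip; the gripper hid the keeper end, so I did not measure that end again.
- **Small disagreement:** the cameras put the bar 1–2 mm off the channel's centre line, inside the 3.5 mm of play. The arm's own readings put it within 0.3 mm.
- **Other things:** nothing else on the bench appeared to have moved.

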